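# Clamp a coated test panel on its sloping exposure rack

### The arm

A 6-joint arm with a two-finger parallel gripper is mounted at the origin on the work surface. World frame = base frame: x ahead of the robot, y to its left, z up, the work surface at z = 0. Lengths are in m, angles in degrees, forces in N, time in s.
With the tool pointing down it reaches from about 0.4 to 0.825 m from the base axis. Payload 7 kg.
Tool frame: the origin (TCP) lies midway between the tips of the shut fingers; the grasp point (between the pads) lies 19 mm behind it; z points along the fingers, x is the direction in which the jaws open and shut, and the axes are right-handed (so a half turn about z gives the same grasp; the last joint's range is limited). The gripper opens to 88 mm and grips with 3 to 60 N. Pads are 19 mm wide; open, the fingers measure 130 mm over their backs; the gripper's body (78 mm by 193 mm) begins 47 mm behind the grasp point.
Start: joints at [-54.081, 20.546, 0.682, 0, -70.136, -16.507], TCP at [0.224, -0.637, 0.227] pointing down, gripper open.
Joint ranges: [-176.03, 176.03], [-82.01, 121.73], [-58.28, 71.71], [-173.87, 95.51], [-174.79, -0.11], [-173.66, 173.66]. Speed limits (degrees/s): [136.94, 136.94, 172.46, 180, 180, 180].

### API

Orientations are given as [roll, pitch, yaw] about the fixed x, y, z axes, in that order (R = Rz(yaw) Ry(pitch) Rx(roll)).
In Python, from plant import ctrl, vision, nets gives the robot as it stands.
- The arm moves only by the shell command python3 -m jog 'ROWS'. ROWS is text: rows parted by semicolons, each of 7 numbers parted by spaces: the turn, a rotation vector about the tool's x, y, z in units of 0.1 rad (1.0 is 0.1 rad), then the shift along the tool's x, y, z in units of 4 cm (1.0 is 4 cm), then the opening, from -1 (shut) to 1 (fully open). In form: rx ry rz x y z jaw; .... A call has 1 to 8 rows; each row shifts and turns the commanded pose from where the row before left it, along the tool's axes as they then stand; what a row does not reach is not made up. A row lasts 1/8 s, in which the tool goes at most 62.5 mm and 10.7 degrees, less where a joint would pass 70% of its speed; a pose out of reach is approached as far as the arm can. A call with a number of a shift or a turn outside -1 to 1 is refused whole. A call with a gripper value outside its range is refused whole. The fingers move at their own pace and stop on an object; the grip force is fixed at half the most. Time passes only in rows, so rows that do not move let the fingers close. It gives the time, the measured TCP pose, the force and the opening at its end, in the units of the state.
- ctrl.get_obs(): the state, without advancing time (a new reading comes with each control period).
- vision.snapshot(name): name is "scene" or "top" or "wrist"; returns (picture, depth): 480x640x3 uint8, red, green, blue; 480x640 float32, m along the optical axis (not along the pixel's ray), 0 where there is no reading.
- vision.camera_info(name): a dict with "camera_matrix" (3x3 intrinsics, pixels), "D" ([k1, k2, p1, p2, k3] as OpenCV has them; the pictures are not rectified), "camera_from_world" (4x4, takes a point from world to camera coordinates); the wrist camera has in their place "tool_from_camera" (4x4, takes a point from camera to tool coordinates, whose origin is the TCP and whose axes are the tool frame's). Camera axes: x right, y down, z forward; pixel columns grow to the right and rows downward; lengths in m; the calibration is good to about 2 mm. A picture is of the moment at which its call begins: read the wrist's pose just before it. camera_info takes no time and is no camera call.
- ctrl.close_job(): hands the job in, once; it reports no verdict.
Trained networks look in the newest picture that a camera, given by its name, has taken for a name from the list of things; names that differ only in an ending like _2 or _b are one class to them, and where a whole thing is asked for, a point or a joint stands for the part that bears it (a point fixed in the world has none). Each returns a list of dicts, best first, with "score" (0 to 1); they miss things now and then, are a little off and sometimes report something else, mostly with a low value. They report only what shows in the picture. A call takes as long as a camera call. They do not tell look-alikes from the thing itself.
- nets.boxes_of(target, camera): "location" ([x, y, z] in m, in world coordinates, good to about 4 mm: the middle of the surface that is visible of it).
The state is a dict: "clock": time; "joint_pos": joint angles; "qvel": joint speeds; "tau": joint torques, N m; "tool_pos": TCP position; "orientation": TCP orientation; "force": force on the tool from outside, world axes, zero at the start; "moment": the same for the moment, N m; "opening": finger opening in m.
Only numpy, scipy, OpenCV 4.12 (cv2) and the standard library are available. Lean on these libraries where they do the work, as an engineer would, in place of code of your own. Each camera call takes 0.05 s, during which the arm holds its last target.

### The job

The white test panel on the sloping rack still has one clamp open: its screw stands proud. Take the square-handled driver out of the tool stand, set it square and fully into the socket of that screw before you begin to turn, then with the driver turn the screw clockwise until the clamp is fully home. Stand the driver upright back in the empty hole of the tool stand, and leave everything else where it stands.

Things in the scene. Friction and masses are not known exactly. Their poses are not given: they have to be found in the camera images.
- driver: Driver, 130 mm long, 0.25 kg, upright in a stand hole at the start. Origin: middle of its tip; z runs up to the handle. Stepped nose (12 mm square to z = 3 mm, 14 mm to z = 6 mm), steel shank 16 mm square to z = 60 mm, round collar 40 mm across to z = 66 mm, black handle 28 mm square to z = 130 mm. All flats face along x and y: each quarter turn about z fits alike.
- driver_tip (a point): The middle of the driver's tip (the same as driver's origin and axes).
- socket_mouth (a point): Middle of the mouth of the open clamp's screw socket; moves and turns with the screw. z is the screw axis, out of the socket, leaning 30 degrees from vertical towards the rack's low edge. Socket: 18 mm square, walls parallel to x and y, 19 mm deep, the first 5 mm a 45 degree lead-in 28 mm wide at the mouth. It is cut in a block 40 mm square, 19 mm high, on a flange 52 mm across, 6 mm high.
- socket_floor (a point): Middle of that socket's floor, on the screw axis, 19 mm below the mouth, with the same axes; the driver's tip comes to rest here.
- screw (a joint): Turn of that screw, rad: 0 open, 1.4 home at a hard stop; starts at 0 to 0.35. Grows clockwise as seen looking down into the socket. The steep thread sinks screw and strap 5.7 mm per rad along the axis: the driver must follow. Takes about 0.2 N m, stays where left; pressing in with up to 20 N does not turn it. The driver has about 0.13 rad of play either way.
- rack: Fixed rack. Aluminium deck 170 by 250 mm sloping 30 degrees, low edge (30 mm up) at its -x side, towards the robot, high edge 125 mm up; a white panel 150 by 100 mm in the middle, a steel strap clamp with a screw on either side. Origin on the table under the deck's middle. The clamp on its +y side is fixed and already home; the open one is on its -y side, its screw axis 78 mm from the middle.
- stand: Grey tool stand, fixed: a block 70 mm (x) by 200 mm (y) by 66 mm high with two square through holes 24 mm wide, 120 mm apart. Origin in the middle of its underside.
- stand_hole0 (a point): The middle of the mouth of one stand hole, at the stand's top, 66 mm above the table, at the stand's y = -60 mm. A tool stands with its collar on the top; the driver's tip is then 6 mm above the table.
- stand_hole1 (a point): The same for the other hole, at the stand's y = +60 mm.
- tamper: Bystander in the other stand hole: a tool of the same length with a round shank, a 40 mm collar, a thin round handle and a 40 mm ball on top. Origin at the middle of its tip.
- jar: Bystander: loose glass jar with a white cap, 64 mm across, 85 mm tall, beside the stand. Origin under its middle.
- weight: Bystander: loose 0.5 kg steel knobbed weight, 48 mm across, 62 mm tall, beside the stand. Origin under its middle.
- tub: Bystander: loose white lidded tub, 100 mm across, 85 mm tall, behind the rack. Origin under its middle.
- bottle: Bystander: loose white bottle, 60 mm across, 150 mm tall, behind the rack. Origin under its middle.
Mind the look-alikes: they are no part of the job. What is shaped like the driver but yellow is not meant.

How it is judged:
By the outcome, as a careful person would: the job done as asked, in the order asked, and still so for the second after the job is handed in, with the robot touching nothing.
It also fails if it takes over 61 s, if anything falls off the work surface, if the arm or the gripper's body presses on something with over 40 N, if the wrist force passes 120 N, or if a joint passes its speed limit or range.

## Working session

There is one attempt and no reset: what is moved stays moved. The work goes in short steps, Python scripts to look and compute and a shell command to move; the robot and the scene stay as the last step left them, time stands still between calls to the robot, and variables do not carry over. Pictures are saved under pics/ and viewed, and the job is handed in when it is done.

```bash
ls; mkdir -p pics; cat > h.py <<'E'
import numpy as np,cv2
from plant import ctrl,vision,nets
from scipy.spatial.transform import Rotation as R
def snap(n,f):
    p,d=vision.snapshot(n); cv2.imwrite('pics/'+f+'.png',p[:,:,::-1]); np.save('pics/'+f+'.npy',d); return p,d
def pose():
    o=ctrl.get_obs(); T=np.eye(4); T[:3,:3]=R.from_euler('xyz',o['orientation'],degrees=True).as_matrix(); T[:3,3]=o['tool_pos']; return T
def cfw(n,T=None):
    i=vision.camera_info(n)
    if n=='wrist': return np.linalg.inv((pose() if T is None else T)@np.array(i['tool_from_camera']))
    return np.array(i['camera_from_world'])
def proj(n,P,T=None):
    i=vision.camera_info(n);C=cfw(n,T);P=np.atleast_2d(P)
    rv=cv2.Rodrigues(C[:3,:3])[0]
    return cv2.projectPoints(P.astype(float),rv,C[:3,3].copy(),np.array(i['camera_matrix'],float),np.array(i['D'],float))[0].reshape(-1,2)
def unproj(n,uv,d,T=None):
    i=vision.camera_info(n);C=np.linalg.inv(cfw(n,T));uv=np.atleast_2d(uv).astype(float)
    q=cv2.undistortPoints(uv.reshape(-1,1,2),np.array(i['camera_matrix'],float),np.array(i['D'],float)).reshape(-1,2)
    z=np.array([d[int(round(v)),int(round(u))] for u,v in uv]) if np.ndim(d)==2 else np.ones(len(uv))*d
    return (np.c_[q,np.ones(len(q))]*z[:,None])@C[:3,:3].T+C[:3,3]
def cloud(n,d,T=None):
    v,u=np.mgrid[0:480,0:640]
    i=vision.camera_info(n);C=np.linalg.inv(cfw(n,T))
    q=cv2.undistortPoints(np.c_[u.ravel(),v.ravel()].astype(float).reshape(-1,1,2),np.array(i['camera_matrix'],float),np.array(i['D'],float)).reshape(-1,2)
    z=d.ravel()
    P=(np.c_[q,np.ones(len(q))]*z[:,None])@C[:3,:3].T+C[:3,3]
    P[z<=0]=np.nan
    return P.reshape(480,640,3)
E
python3 - <<'E'
from h import *
for n in ['scene','top']:
    snap(n,n+'0')
    for t in ['driver','socket_mouth','stand','tamper','rack','jar','weight','tub','bottle','stand_hole0']:
        try:
            for r in nets.boxes_of(t,n)[:3]: print(n,t,round(r['score'],2),np.round(r['location'],3), proj(n,r['location'])[0].round())
        except Exception as e: print(t,e)
print(ctrl.get_obs())
E
```

```text
pics
scene driver 0.84 [ 0.617 -0.051  0.094] [284. 245.]
scene driver 0.74 [ 0.468 -0.124  0.09 ] [243. 184.]
scene driver 0.6 [ 0.571 -0.166  0.11 ] [213. 221.]
scene socket_mouth 0.96 [0.542 0.124 0.112] [385. 198.]
scene stand 0.93 [ 0.586 -0.217  0.067] [187. 245.]
scene tamper 0.79 [ 0.582 -0.278  0.12 ] [141. 225.]
scene rack 0.79 [0.565 0.196 0.102] [429. 210.]
scene weight 0.6 [ 0.484 -0.214  0.055] [197. 206.]
scene tub 0.79 [0.698 0.159 0.085] [422. 283.]
scene bottle 0.71 [0.682 0.252 0.097] [481. 266.]
scene bottle 0.2 [ 0.592 -0.221  0.067] [184. 249.]
scene stand_hole0 0.91 [ 0.592 -0.218  0.065] [186. 249.]
top driver 0.89 [ 0.449 -0.112  0.131] [379. 305.]
top driver 0.76 [ 0.548 -0.155  0.132] [400. 251.]
top driver 0.63 [ 0.602 -0.048  0.126] [342. 224.]
top socket_mouth 0.75 [0.529 0.134 0.113] [246. 266.]
top stand 0.73 [ 0.555 -0.215  0.066] [425. 249.]
top tamper 0.95 [ 0.568 -0.276  0.129] [464. 239.]
top rack 0.56 [0.547 0.205 0.097] [209. 258.]
top jar 0.84 [ 0.673 -0.232  0.082] [432. 189.]
top weight 0.88 [ 0.467 -0.205  0.046] [420. 294.]
top weight 0.62 
[... 182 characters left out ...]
and_hole0 0.79 [ 0.56  -0.22   0.064] [427. 247.]
{'clock': 1.1, 'joint_pos': array([-5.40829547e+01,  2.05462156e+01,  6.83663814e-01, -2.25172259e-04,
       -7.01382688e+01, -1.65047585e+01]), 'qvel': array([ 0.03017199,  0.02065505, -0.02019715,  0.05619842,  0.04739489,
        0.04542641]), 'tau': array([ 4.74574899e-04, -5.82399631e+01,  2.93305957e+01,  7.00288743e+00,
        1.23723282e-02, -1.59421558e-05]), 'tool_pos': array([ 0.22429786, -0.63662052,  0.22657514]), 'orientation': array([-1.79999970e+02, -8.46989259e-04,  1.09412210e+02]), 'force': array([0.0255462 , 0.5771495 , 0.51372881]), 'moment': array([-0.0208284 ,  0.03814797,  0.00757997]), 'opening': 0.0873706764138882}
```

View pictures.

View pics/scene0.png

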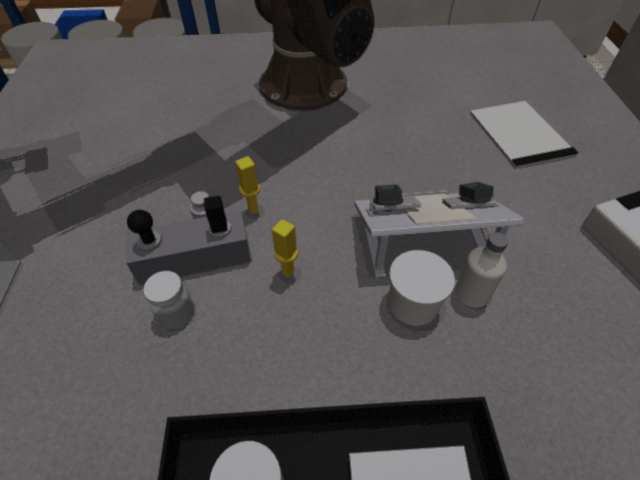

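View pics/top0.png

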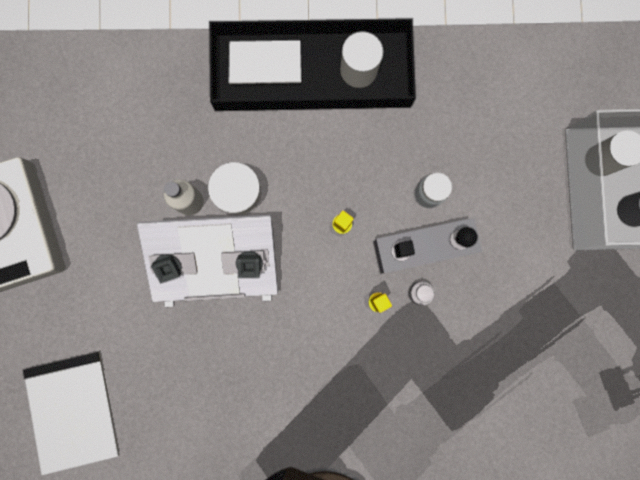

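Candidates for the driver: black square handle at top (403,247)/scene (215,213); the yellow look-alikes at top (343,222) and (380,302); the black-ball tamper at top (464,237). My choice is the black square one. Open clamp: the right one in top at (250,263), on the -y side. Next come the close crops and the geometry.

```bash
python3 - <<'E'
from h import *
p=cv2.imread('pics/top0.png');d=np.load('pics/top0.npy')
a=cv2.resize(p[205:290,365:490],None,fx=4,fy=4,interpolation=cv2.INTER_CUBIC)
b=cv2.resize(p[205:310,130:285],None,fx=3,fy=3,interpolation=cv2.INTER_CUBIC)
H=a.shape[0]+b.shape[0];W=max(a.shape[1],b.shape[1]);o=np.zeros((H,W,3),np.uint8);o[:a.shape[0],:a.shape[1]]=a;o[a.shape[0]:,:b.shape[1]]=b
cv2.imwrite('pics/crop1.png',o);print(o.shape)
P=cloud('top',d)
X,Y,Z=P[...,0],P[...,1],P[...,2]
# handle top
m=(abs(Z-.136)<.006)&(abs(X-.55)<.04)&(abs(Y+.155)<.04)
q=P[m];print('handle',m.sum(),q.mean(0),cv2.minAreaRect((q[:,:2]*1000).astype(np.float32)))
m=(abs(Z-.066)<.005)&(abs(X-.56)<.09)&(abs(Y+.215)<.13)
q=P[m];print('stand',m.sum(),q.mean(0),cv2.minAreaRect((q[:,:2]*1000).astype(np.float32)))
# deck plane: 
m=(Z>.03)&(Z<.14)&(abs(X-.54)<.12)&(Y>.06)&(Y<.35)
q=P[m];v=np.argwhere(m)
best=None;rng=np.random.default_rng(0)
for _ in range(500):
    s=q[rng.choice(len(q),3,False)];n=np.cross(s[1]-s[0],s[2]-s[0]);n/=np.linalg.norm(n)+1e-12
    i=abs((q-s[0])@n)<.003
    if best is None or i.sum()>best.sum():best=i
c=q[best].mean(0);n=np.linalg.svd(q[best]-c)[2][2];n*=np.sign(n[2]);print('plane',best.sum(),c,n,np.degrees(np.arccos(n[2])),np.degrees(np.arctan2(n[1],n[0])))
h=(q-c)@n
print(np.histogram(h,bins=np.arange(-.06,.08,.004)))
E
```

```text
(655, 500, 3)
handle 222 [ 0.55201281 -0.16527015  0.13626572] ((552.2781372070312, -165.49147033691406), (27.806114196777344, 27.93638038635254), 8.430274963378906)
stand 2732 [ 0.55884293 -0.21683755  0.06667677] ((549.91064453125, -209.0306396484375), (147.62538146972656, 248.14662170410156), 34.46990966796875)
plane 6247 [0.54914689 0.20976781 0.08618871] [-0.50118675 -0.01468833  0.86521448] 30.092795196285024 -178.3213078232723
(array([  26,  140,  167,  142,   96,   60,   43,   30,    2,    0,    0,
          7,   89,  370, 3694, 3602,  598,  340,  213,  394,  174,  111,
        134,  265,  165,  223,   48,    1,    0,    0,    0,    0,    0,
          0]), array([-6.00000000e-02, -5.60000000e-02, -5.20000000e-02, -4.80000000e-02,
       -4.40000000e-02, -4.00000000e-02, -3.60000000e-02, -3.20000000e-02,
       -2.80000000e-02, -2.40000000e-02, -2.00000000e-02, -1.60000000e-02,
       -1.20000000e-02, -8.00000000e-03, -4.00000000e-03,  5.55111512e-17,
        4.00000000e-03,  8.00000000e-03,  1.20000000e-02,  1.60000000e-02,
        2.00000000e-02,  2.40000000e-02,  2.80000000e-02,  3.20000000e-02,
        3.60000000e-02,  4.00000000e-02,  4.40000000e-02,  4.80000000e-02,
        5.20000000e-02,  5.60000000e-02,  6.00000000e-02,  6.40000000e-02,
        6.80000000e-02,  7.20000000e-02,  7.60000000e-02]))
```

View pics/crop1.png

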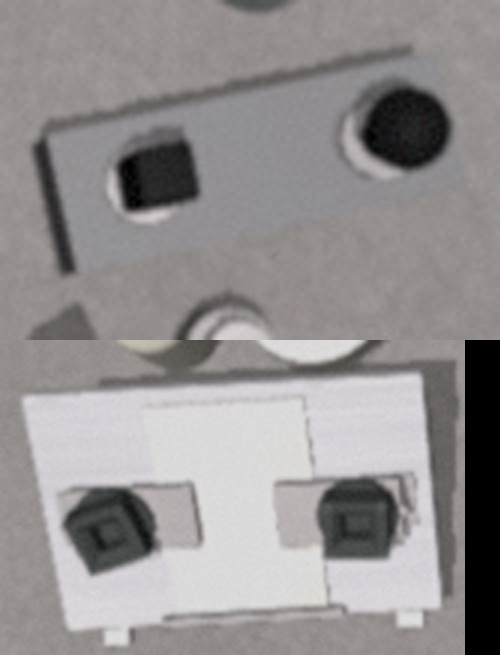

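```bash
cat >> h.py <<'E'
def target(pos,rpy):
    T=np.eye(4);T[:3,:3]=R.from_euler('xyz',rpy,degrees=True).as_matrix();T[:3,3]=pos;return T
def plan(T1,T0=None,jaw=1,n=None,maxs=1.0,maxr=1.0):
    T0=pose() if T0 is None else T0
    rv=R.from_matrix(T0[:3,:3].T@T1[:3,:3]).as_rotvec();dp=T1[:3,3]-T0[:3,3]
    if n is None: n=int(np.ceil(max(np.linalg.norm(rv)/.1/maxr,np.linalg.norm(dp)/.04/maxs,1)))
    w=rv/n;T=T0.copy();out=[]
    for k in range(n):
        want=T0[:3,3]+dp*(k+1)/n
        s=T[:3,:3].T@(want-T[:3,3])
        row=np.round(np.r_[w/.1,s/.04],2); out.append(row)
        T[:3,3]=T[:3,3]+T[:3,:3]@(row[3:]*.04); T[:3,:3]=T[:3,:3]@R.from_rotvec(row[:3]*.1).as_matrix()
    L=['%g %g %g %g %g %g %g'%(*r,jaw) for r in out]
    for i in range(0,n,8): print('; '.join(L[i:i+8])); print()
    return T
E
python3 - <<'E'
from h import *
i=vision.camera_info('wrist');print(np.round(np.array(i['tool_from_camera']),3),i['camera_matrix'])
T1=target([.552,-.1655,.227],[180,0,188.4])
plan(T1)
d=np.load('pics/top0.npy');P=cloud('top',d)
n=np.array([-.5,-.0147,.8658]);c=np.array([.549,.2098,.0862])
h=(P-c)@n
for y0,y1 in((.09,.18),(.22,.33)):
    m=(h>.024)&(h<.06)&(P[...,0]>.42)&(P[...,0]<.64)&(P[...,1]>y0)&(P[...,1]<y1)
    q=P[m];print(m.sum(),np.percentile(h[m],[5,50,95]),q.mean(0))
    vu=np.argwhere(m);print(vu.min(0),vu.max(0))
E
```

```text
[[ 1.     0.001  0.002  0.   ]
 [-0.002  0.965  0.264 -0.071]
 [-0.001 -0.264  0.965 -0.159]
 [ 0.     0.     0.     1.   ]] [[382.04301352   0.         317.17996364]
 [  0.         382.04301352 237.76559933]
 [  0.           0.           1.        ]]
0 -0 -0.92 0.56 0.78 -0 1; 0 -0 -0.92 0.48 0.82 -0 1; 0 -0 -0.92 0.41 0.87 -0 1; 0 -0 -0.92 0.33 0.9 -0 1; 0 -0 -0.92 0.24 0.92 -0 1; 0 -0 -0.92 0.16 0.94 -0 1; 0 -0 -0.92 0.07 0.96 -0 1; 0 -0 -0.92 -0.02 0.95 -0.01 1

0 -0 -0.92 -0.11 0.95 0 1; 0 -0 -0.92 -0.19 0.94 0 1; 0 -0 -0.92 -0.28 0.92 0 1; 0 -0 -0.92 -0.36 0.88 0 1; 0 -0 -0.92 -0.44 0.85 0 1; 0 -0 -0.92 -0.52 0.8 0 1; 0 -0 -0.92 -0.59 0.76 -0 1

509 [0.02497394 0.04021437 0.04483809] [0.52698767 0.12891393 0.11612159]
[252 236] [278 262]
434 [0.02574291 0.03343268 0.03685511] [0.52374934 0.28474586 0.11068934]
[258 151] [283 180]
```

```bash
python3 -m jog '0 0 -0.92 0.56 0.78 0 1; 0 0 -0.92 0.48 0.82 0 1; 0 0 -0.92 0.41 0.87 0 1; 0 0 -0.92 0.33 0.9 0 1; 0 0 -0.92 0.24 0.92 0 1; 0 0 -0.92 0.16 0.94 0 1; 0 0 -0.92 0.07 0.96 0 1; 0 0 -0.92 -0.02 0.95 0 1' && python3 -m jog '0 0 -0.92 -0.11 0.95 0 1; 0 0 -0.92 -0.19 0.94 0 1; 0 0 -0.92 -0.28 0.92 0 1; 0 0 -0.92 -0.36 0.88 0 1; 0 0 -0.92 -0.44 0.85 0 1; 0 0 -0.92 -0.52 0.8 0 1; 0 0 -0.92 -0.59 0.76 0 1; 0 0 0 0 0 0 1'
python3 - <<'E'
from h import *
T=pose();np.save('pics/w1T.npy',T)
p,d=snap('wrist','w1')
print(ctrl.get_obs()['joint_pos'],T[:3,3])
P=cloud('wrist',d,T)
m=(abs(P[...,2]-.136)<.006)&(abs(P[...,0]-.55)<.04)&(abs(P[...,1]+.155)<.04)
q=P[m];print('handle',m.sum(),q.mean(0),cv2.minAreaRect((q[:,:2]*1000).astype(np.float32)))
E
```

```text
clock: 2.1
tool_pos: [0.3996, -0.3844, 0.2268]
orientation: [-180.0, 0.0, 151.8]
force: [-0.1, -0.6, 0.4]
opening: 0.0873
clock: 3.1
tool_pos: [0.5532, -0.1635, 0.2264]
orientation: [180.0, 0.0, -171.3]
force: [-0.2, -0.7, 0.3]
opening: 0.0878
[ 2.86641752e+00  1.13317939e+01 -1.20831976e+01 -1.59687107e-03
 -6.65993305e+01  5.70711012e+00] [ 0.5532321 -0.1634939  0.2264294]
handle 1622 [ 0.55196568 -0.16727157  0.13635294] ((551.6677856445312, -166.6088409423828), (27.6827449798584, 27.407516479492188), 8.37221908569336)
```

View pics/w1.png

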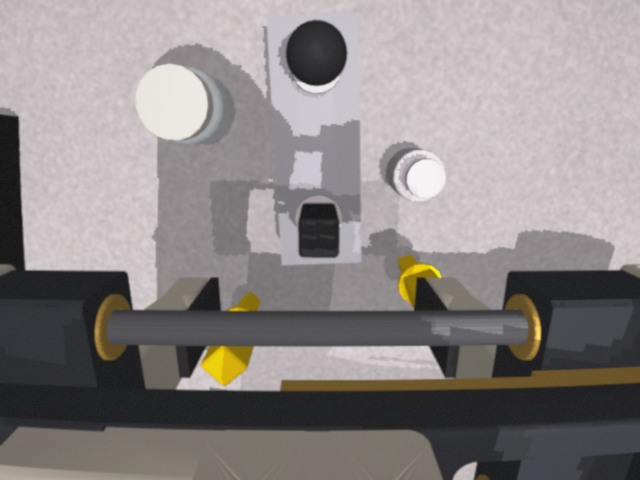

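The wrist view shows the black handle at (319,230) centred between the jaws and lined up with the stand. The yellow look-alikes are at (418,283) and (225,365), clear of the fingers. Going down with the jaws part open.

```bash
python3 -m jog '0 0 0 0.03 -0.06 0.5 0.36; 0 0 0 0 0 0.9 0.36; 0 0 0 0 0 0.8 0.36; 0 0 0 0 0 0.6 0.36; 0 0 0 0 0 0.5 0.36; 0 0 0 0 0 0.23 0.36; 0 0 0 0 0 0 0.36; 0 0 0 0 0 0 -1' && python3 -m jog '0 0 0 0 0 0 -1; 0 0 0 0 0 0 -1; 0 0 0 0 0 0 -1; 0 0 0 0 0 0 -1; 0 0 0 0 0 0 -1'
python3 - <<'E'
from h import *
o=ctrl.get_obs();print(o['tool_pos'],o['orientation'],o['opening'],o['force'],o['moment'])
E
```

```text
clock: 4.15
tool_pos: [0.5517, -0.1681, 0.0863]
orientation: [-180.0, 0.1, -171.5]
force: [0.4, 1.2, 0.2]
opening: 0.0542
clock: 4.78
tool_pos: [0.5517, -0.1679, 0.0858]
orientation: [-180.0, 0.1, -171.5]
force: [1.6, 0.3, 4.4]
opening: 0.0278
[ 0.55171519 -0.16786948  0.08580924] [-1.79983636e+02  6.41468033e-02 -1.71503620e+02] 0.02776292622187718 [1.60529984 0.32564092 4.37900419] [ 0.3224148  -0.27858491 -0.04231992]
```

```bash
python3 -m jog '0 0 0 0 0 -0.3 -1; 0 0 0 0 0 -0.6 -1; 0 0 0 0 0 -0.8 -1; 0 0 0 0 0 -0.9 -1; 0 0 0 0 0 -0.8 -1; 0 0 0 0 0 -0.6 -1'
python3 - <<'E'
from h import *
o=ctrl.get_obs();print(o['force'],o['moment'],o['opening'])
p=cv2.imread('pics/top0.png');d=np.load('pics/top0.npy');P=cloud('top',d)
n=np.array([-.5,-.0147,.8658]);c=np.array([.549,.2098,.0862])
# rectify onto plane c + h n ; axes ex (in plane, uphill), ey
ey=np.cross(n,[1,0,0]);ey/=np.linalg.norm(ey);ex=np.cross(ey,n)
print(ex,ey)
out=[]
for h in (0.0,.042):
    g=np.arange(-.15,.15,.0006)
    A,B=np.meshgrid(g,g,indexing='ij')  # rows: -ex, cols: -ey
    W=c+h*n-A[...,None]*ex-B[...,None]*ey
    uv=proj('top',W.reshape(-1,3)).astype(np.float32).reshape(*A.shape,2)
    out.append(cv2.remap(p,uv[...,0],uv[...,1],cv2.INTER_CUBIC))
cv2.imwrite('pics/rect0.png',out[0]);cv2.imwrite('pics/rect42.png',out[1])
E
```

```text
clock: 5.52
tool_pos: [0.5505, -0.1679, 0.2469]
orientation: [180.0, -0.0, -171.5]
force: [0.3, -1.0, -3.7]
opening: 0.0277
[ 0.30050024 -1.04239156 -3.71733915] [0.00559874 0.06712734 0.00031973] 0.02774409175302692
[ 0.86592478 -0.00848804  0.49992795] [-0.          0.9998559   0.01697607]
```

View pics/rect0.png

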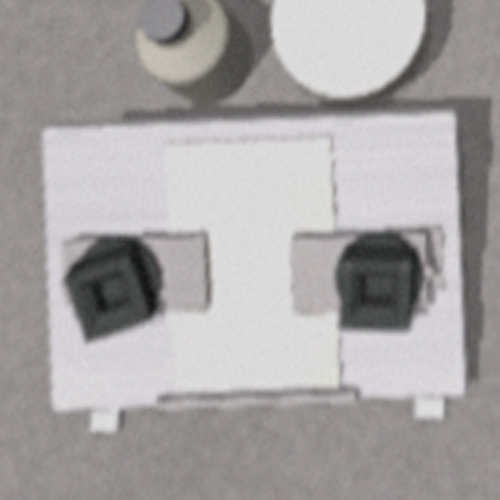

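View pics/rect42.png

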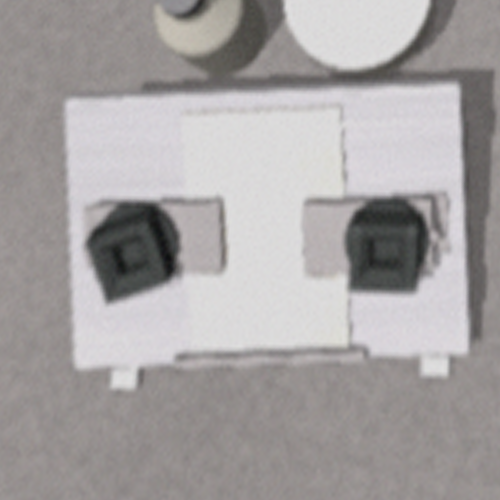

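```bash
cat >> h.py <<'E'
yw=np.radians(1.6)
RK=R.from_euler('zy',[1.6,-30],degrees=True).as_matrix()  # cols ex(uphill), ey, n
def tool(mouth,dist,a,off=(0,0,.0798)):
    # dist: tip above mouth along n; a deg: rotation about n of tool x rel. to -ex
    T=np.eye(4);x=-(RK[:,0]*np.cos(np.radians(a))+RK[:,1]*np.sin(np.radians(a)));z=-RK[:,2]
    T[:3,:3]=np.c_[x,np.cross(z,x),z]
    T[:3,3]=np.array(mouth)+RK[:,2]*dist-T[:3,:3]@np.array(off);return T
E
python3 - <<'E'
from h import *
print(RK)
T=tool([.528,.1306,.1213],.055,0);print(T)
print(R.from_matrix(T[:3,:3]).as_euler('xyz',degrees=True))
plan(T,jaw=-1,maxs=.9,maxr=.6)
E
```

```text
[[ 8.65687754e-01 -2.41808484e-02 -5.00000000e-01]
 [ 2.79216387e-02  9.99610115e-01 -8.67361738e-19]
 [ 4.99805058e-01 -1.39608194e-02  8.66025404e-01]]
[[-8.65687754e-01 -2.41808484e-02  5.00000000e-01  4.60600000e-01]
 [-2.79216387e-02  9.99610115e-01  8.67361738e-19  1.30600000e-01]
 [-4.99805058e-01 -1.39608194e-02 -8.66025404e-01  2.38040224e-01]
 [ 0.00000000e+00  0.00000000e+00  0.00000000e+00  1.00000000e+00]]
[-179.07643962   29.98710355 -178.15263917]
0.05 -0.58 0.13 0.12 0.86 0.02 -1; 0.05 -0.58 0.13 0.14 0.85 0.02 -1; 0.05 -0.58 0.13 0.15 0.86 -0 -1; 0.05 -0.58 0.13 0.16 0.85 -0.01 -1; 0.05 -0.58 0.13 0.17 0.85 -0.03 -1; 0.05 -0.58 0.13 0.18 0.84 -0.04 -1; 0.05 -0.58 0.13 0.18 0.85 -0.06 -1; 0.05 -0.58 0.13 0.2 0.84 -0.07 -1

0.05 -0.58 0.13 0.2 0.84 -0.09 -1
```

```bash
sed -i "s/from_euler('zy',\[1.6,-30\]/from_euler('ZY',[1.6,-30]/" h.py
python3 - <<'E'
from h import *
print(RK)
T=tool([.528,.1306,.1213],.055,0)
plan(T,jaw=-1,maxs=.9,maxr=.6)
E
```

```text
[[ 8.65687754e-01 -2.79216387e-02 -4.99805058e-01]
 [ 2.41808484e-02  9.99610115e-01 -1.39608194e-02]
 [ 5.00000000e-01 -8.67361738e-19  8.66025404e-01]]
0.04 -0.58 0.13 0.13 0.85 0.02 -1; 0.04 -0.58 0.13 0.13 0.85 0.02 -1; 0.04 -0.58 0.13 0.15 0.85 0 -1; 0.04 -0.58 0.13 0.16 0.85 -0.01 -1; 0.04 -0.58 0.13 0.17 0.84 -0.02 -1; 0.04 -0.58 0.13 0.18 0.84 -0.04 -1; 0.04 -0.58 0.13 0.19 0.84 -0.05 -1; 0.04 -0.58 0.13 0.19 0.84 -0.07 -1

0.04 -0.58 0.13 0.21 0.83 -0.08 -1
```

```bash
python3 -m jog '0.04 -0.58 0.13 0.13 0.85 0.02 -1; 0.04 -0.58 0.13 0.13 0.85 0.02 -1; 0.04 -0.58 0.13 0.15 0.85 0 -1; 0.04 -0.58 0.13 0.16 0.85 -0.01 -1; 0.04 -0.58 0.13 0.17 0.84 -0.02 -1; 0.04 -0.58 0.13 0.18 0.84 -0.04 -1; 0.04 -0.58 0.13 0.19 0.84 -0.05 -1; 0.04 -0.58 0.13 0.19 0.84 -0.07 -1' && python3 -m jog '0.04 -0.58 0.13 0.21 0.83 -0.08 -1; 0 0 0 0 0 0 -1; 0 0 0 0 0 0 -1'
python3 - <<'E'
from h import *
T=pose();np.save('pics/w2T.npy',T)
p,d=snap('wrist','w2');snap('scene','s2');snap('top','t2')
print(ctrl.get_obs()['joint_pos'],T)
E
```

```text
clock: 6.52
tool_pos: [0.4701, 0.0961, 0.2376]
orientation: [-179.6, 26.7, -177.6]
force: [1.9, -0.7, -2.3]
opening: 0.0279
clock: 6.9
tool_pos: [0.4605, 0.1278, 0.2361]
orientation: [-179.6, 29.9, -178.3]
force: [0.6, -0.9, -2.7]
opening: 0.0281
[ 53.20241106 -16.23751247 -57.79485126  41.48202577 -36.5336146
 -83.03380536] [[-0.86651913 -0.02709241  0.49840807  0.46052956]
 [-0.02625329  0.99961752  0.00869381  0.12776665]
 [-0.49845298 -0.0055515  -0.86689896  0.23609023]
 [ 0.          0.          0.          1.        ]]
```

View pics/w2.png

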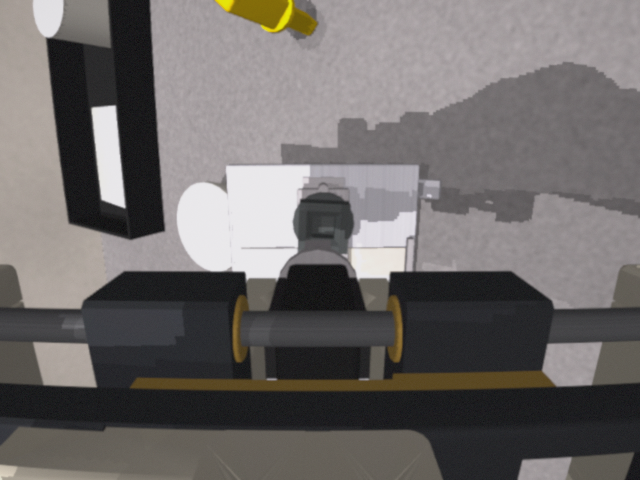

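View pics/s2.png

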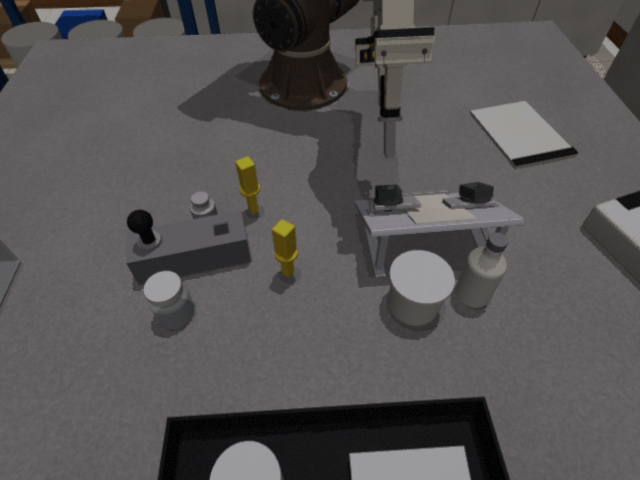

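View pics/t2.png

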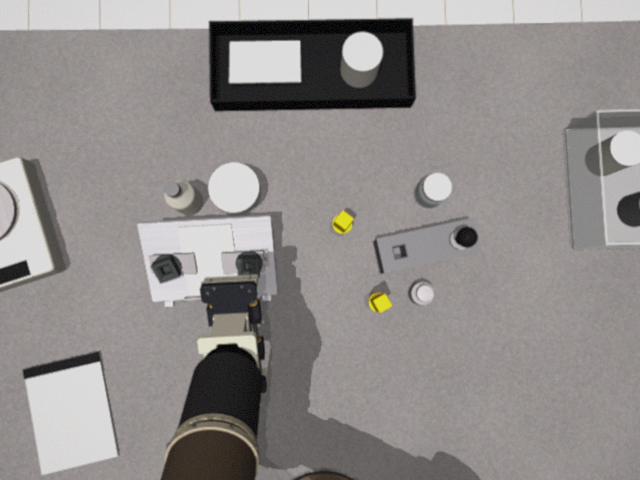

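```bash
python3 - <<'E'
from h import *
p=cv2.imread('pics/w2.png');cv2.imwrite('pics/w2c.png',cv2.resize(p[150:290,240:420],None,fx=4.4,fy=4.2,interpolation=cv2.INTER_CUBIC))
T=np.load('pics/w2T.npy');d=np.load('pics/w2.npy');P=cloud('wrist',d,T)
# deck plane
m=(P[...,2]>.04)&(P[...,2]<.2)&(P[...,0]>.4)&(P[...,0]<.66)&(P[...,1]>.05)&(P[...,1]<.3)
q=P[m];best=None;rng=np.random.default_rng(0)
for _ in range(500):
    s=q[rng.choice(len(q),3,False)];n=np.cross(s[1]-s[0],s[2]-s[0]);n/=np.linalg.norm(n)+1e-12
    i=abs((q-s[0])@n)<.002
    if best is None or i.sum()>best.sum():best=i
c=q[best].mean(0);n=np.linalg.svd(q[best]-c,full_matrices=False)[2][2];n*=np.sign(n[2]);print('plane',best.sum(),c,n,np.degrees(np.arccos(n[2])),np.degrees(np.arctan2(n[1],n[0])))
h=(P-c)@n
for hh in (.0,): print('h of top-based c', (np.array([.549,.2098,.0862])-c)@n)
Q=(P-np.array([.528,.1306,.1213]))@RK
m=(abs(Q[...,0])<.035)&(abs(Q[...,1])<.035)&(abs(Q[...,2])<.04)
print(np.histogram(Q[m][:,2],bins=np.arange(-.04,.04,.004)))
m2=m&(abs(Q[...,2])<.006)
print(m2.sum(),np.median(Q[m2],0),cv2.minAreaRect((Q[m2][:,:2]*1000).astype(np.float32)))
E
```

```text
plane 13546 [0.5463052  0.12802973 0.0825555 ] [-0.4962193  -0.04725573  0.8669102 ] 29.898453359119106 -174.56004042505327
h of top-based c -0.002041871310892282
(array([198,   4,  16, 349, 161, 832,  66,  75, 146, 732, 886,   0,   0,
         0,   0,   0,   0,   0,   0]), array([-4.00000000e-02, -3.60000000e-02, -3.20000000e-02, -2.80000000e-02,
       -2.40000000e-02, -2.00000000e-02, -1.60000000e-02, -1.20000000e-02,
       -8.00000000e-03, -4.00000000e-03, -3.46944695e-17,  4.00000000e-03,
        8.00000000e-03,  1.20000000e-02,  1.60000000e-02,  2.00000000e-02,
        2.40000000e-02,  2.80000000e-02,  3.20000000e-02,  3.60000000e-02]))
1726 [-9.90667698e-03 -6.01060226e-03  2.80106978e-05] ((-6.604814529418945, -0.5219230651855469), (39.932369232177734, 40.001014709472656), 87.1137466430664)
```

View pics/w2c.png

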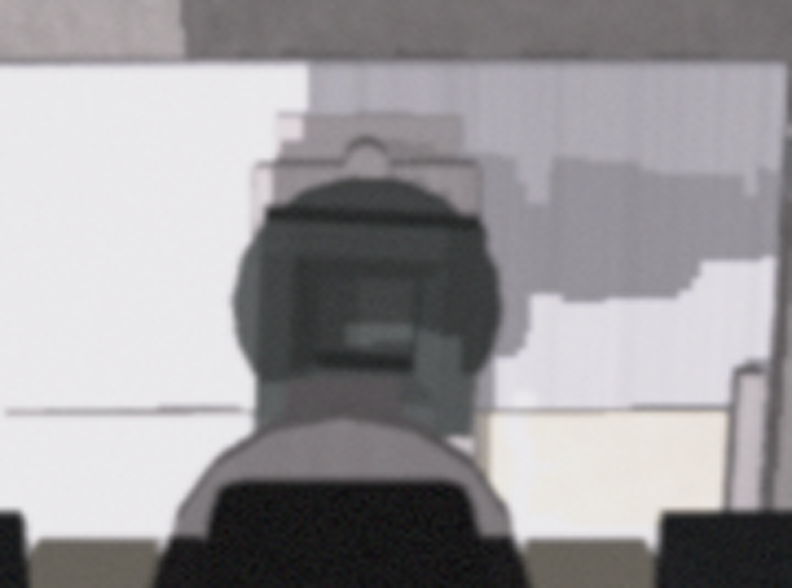

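```bash
python3 - <<'E'
from h import *
M0=np.array([.528,.1306,.1213])
for cam,f,T in(('top','top0',None),('scene','scene0',None),('wrist','w2',np.load('pics/w2T.npy'))):
    P=cloud(cam,np.load(f'pics/{f}.npy'),T);Q=(P-M0)@RK
    m=(abs(Q[...,0]+.005)<.03)&(abs(Q[...,1])<.03)&(abs(Q[...,2])<.008)
    hs=Q[m][:,2];print(cam,np.histogram(hs,bins=np.arange(-.008,.0081,.002))[0])
    z0=np.median(hs[hs>-.003]); 
    m=m&(abs(Q[...,2]-z0)<.0025)
    q=Q[m]*1000
    print(len(q),z0,[np.round(v,1) for v in cv2.minAreaRect(q[:,:2].astype(np.float32))])
    # color-edge test not needed
E
```

```text
top [ 21  37  71 107 114  38   6   1]
255 7.583117858974793e-05 [array([-6.1, -0.7]), array([39.5, 42.5]), np.float64(88.0)]
scene [ 35  41  55 108  19   0   0   0]
158 -0.0006440925672911535 [array([-4.1,  1.5]), array([40.3, 42.2]), np.float64(88.1)]
wrist [ 38 108 239 493 877   9   0   0]
1408 0.0002314804950174622 [array([-6.6, -0.5]), array([39.9, 40. ]), np.float64(87.1)]
```

```bash
cat >> h.py <<'E'
MO=np.array([.528,.1306,.1213])+RK@np.array([-.0062,-.0004,0])
E
python3 - <<'E'
from h import *
print(MO)
T=tool(MO,.03,87.3,(0,.001,.0798))
plan(T,jaw=-1,n=16)
E
```

```text
[0.5226439  0.13005023 0.1182    ]
-0 -0 -0.95 0.01 0 0.04 -1; -0 -0 -0.95 0 0 0.03 -1; -0 -0 -0.95 0.01 0.01 0.04 -1; -0 -0 -0.95 0.01 -0 0.04 -1; -0 -0 -0.95 0 0 0.03 -1; -0 -0 -0.95 0.01 0.01 0.04 -1; -0 -0 -0.95 0.01 0 0.03 -1; -0 -0 -0.95 0 0.01 0.04 -1

-0 -0 -0.95 0.01 0 0.04 -1; -0 -0 -0.95 -0 0.01 0.03 -1; -0 -0 -0.95 0 0.01 0.04 -1; -0 -0 -0.95 0.01 0 0.04 -1; -0 -0 -0.95 -0 0.01 0.03 -1; -0 -0 -0.95 -0 0.01 0.04 -1; -0 -0 -0.95 -0 0 0.03 -1; -0 -0 -0.95 -0 0.01 0.04 -1
```

```bash
python3 -m jog '0 0 -0.95 0.01 0 0.04 -1; 0 0 -0.95 0 0 0.03 -1; 0 0 -0.95 0.01 0.01 0.04 -1; 0 0 -0.95 0.01 0 0.04 -1; 0 0 -0.95 0 0 0.03 -1; 0 0 -0.95 0.01 0.01 0.04 -1; 0 0 -0.95 0.01 0 0.03 -1; 0 0 -0.95 0 0.01 0.04 -1' && python3 -m jog '0 0 -0.95 0.01 0 0.04 -1; 0 0 -0.95 0 0.01 0.03 -1; 0 0 -0.95 0 0.01 0.04 -1; 0 0 -0.95 0.01 0 0.04 -1; 0 0 -0.95 0 0.01 0.03 -1; 0 0 -0.95 0 0.01 0.04 -1; 0 0 -0.95 0 0 0.03 -1; 0 0 -0.95 0 0.01 0.04 -1' && python3 -m jog '0 0 0 0 0 0 -1; 0 0 0 0 0 0 -1'
python3 - <<'E'
from h import *
T=pose();np.save('pics/w3T.npy',T)
p,d=snap('wrist','w3');
o=ctrl.get_obs();print(o['joint_pos'],o['force'],T)
D=tool(MO,.03,87.3,(0,.001,.0798));E=np.linalg.inv(T)@D
print(E[:3,3],R.from_matrix(E[:3,:3]).as_rotvec(degrees=True))
cv2.imwrite('pics/w3c.png',cv2.resize(p[150:290,230:410,::-1],None,fx=4.4,fy=4.2,interpolation=cv2.INTER_CUBIC))
P=cloud('wrist',d,T);Q=(P-MO)@RK
m=(abs(Q[...,0])<.03)&(abs(Q[...,1])<.03)&(abs(Q[...,2])<.0035)
q=Q[m]*1000;print(len(q),np.median(q[:,2]),cv2.minAreaRect(q[:,:2].astype(np.float32)))
E
```

```text
clock: 8.05
tool_pos: [0.4664, 0.1287, 0.228]
orientation: [-158.3, 20.7, -130.7]
force: [0.4, -0.4, -4.4]
opening: 0.0278
clock: 9.05
tool_pos: [0.4724, 0.1299, 0.2212]
orientation: [-150.7, 1.0, -91.0]
force: [-0.1, -1.2, -2.3]
opening: 0.028
clock: 9.3
tool_pos: [0.4722, 0.1303, 0.2214]
orientation: [-150.7, 1.2, -91.2]
force: [-0.1, 0.4, -3.6]
opening: 0.0282
[ 50.36706929 -13.52347891 -58.21228247  43.20701436 -32.90405097
   3.83985612] [ 0.09311884 -0.39244494 -2.56534089] [[-0.02047027 -0.87177983  0.48947002  0.47218117]
 [-0.99958287  0.02782178  0.00774865  0.13030156]
 [-0.02037305 -0.48910723 -0.8719857   0.2213748 ]
 [ 0.          0.          0.          1.        ]]
[0.00203361 0.00675464 0.00486315] [ 0.67431473 -0.37318257 -0.28747092]
1385 0.08935597145186959 ((4.161709785461426, -0.18317413330078125), (39.960655212402344, 32.35670852661133), 87.42108154296875)
```

View pics/w3c.png

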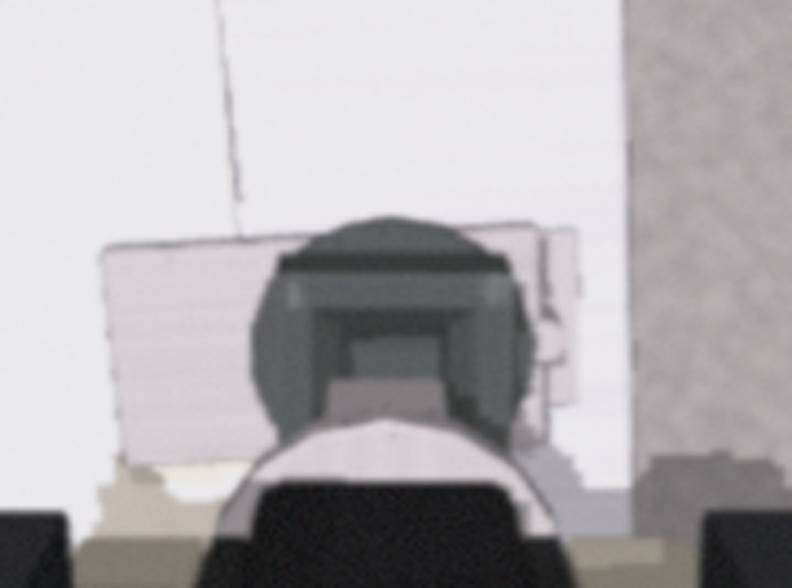

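```bash
cat > kin.py <<'E'
import numpy as np,itertools
from scipy.optimize import least_squares
from scipy.spatial.transform import Rotation as R
def rot(ax,d): return R.from_euler(ax,d,degrees=True).as_matrix()
LO=np.array([-176.03,-82.01,-58.28,-173.87,-174.79,-173.66]);HI=np.array([176.03,121.73,71.71,95.51,-.11,173.66])
def fk(q,p,s=(1,1)):
    a1,h,d,L2x,L2z,L3x,L3z,L6=p
    A=rot('z',q[0]);pos=A@np.array([a1,d,h])
    A=A@rot('y',q[1]);pos=pos+A@np.array([L2x,0,L2z])
    A=A@rot('y',-q[2]);pos=pos+A@np.array([L3x,0,L3z])
    A=A@rot('x',s[0]*q[3])@rot('y',-q[4])   # tool along local x
    A=A@rot('x',s[1]*q[5]);pos=pos+A@np.array([L6,0,0])
    M=A@np.array([[0,0,1],[0,-1,0],[1,0,0]])  # tool z = local x
    return pos,M
E
python3 - <<'E'
from kin import *
from h import target
Q=[[-54.083,20.5462,.68366,0,-70.1383,-16.5048],[2.8664,11.33179,-12.0832,-.0016,-66.59933,5.7071],[53.20241,-16.2375,-57.79485,41.482,-36.5336,-83.0338],[50.36707,-13.52348,-58.21228,43.207,-32.904,3.83986]]
Ts=[target([.22429786,-.63662052,.22657514],[-180,0,109.41221]),None,np.load('pics/w2T.npy'),np.load('pics/w3T.npy')];Ts[1]=np.load('pics/w1T.npy')
for s in itertools.product((1,-1),(1,-1)):
    e=[];
    for q,T in zip(Q,Ts):
        M=fk(q,np.zeros(8),s)[1];e.append(R.from_matrix(T[:3,:3]@M.T).magnitude()*57.3)
    print(s,np.round(e,1))
E
```

```text
(1, 1) [147.  168.5  94.5 103.1]
(1, -1) [180.  179.9 115.6 109.9]
(-1, 1) [147.  168.5  14.  172.4]
(-1, -1) [180.  179.9 179.9 180. ]
```

```bash
sed -i 's/s=(1,1)/s=(-1,-1)/; s/\[\[0,0,1\],\[0,-1,0\],\[1,0,0\]\]/[[0,0,1],[0,1,0],[-1,0,0]]/' kin.py
python3 - <<'E'
from kin import *
from h import *
Q=[[-54.083,20.5462,.68366,0,-70.1383,-16.5048],[2.8664,11.33179,-12.0832,-.0016,-66.59933,5.7071],[53.20241,-16.2375,-57.79485,41.482,-36.5336,-83.0338],[50.36707,-13.52348,-58.21228,43.207,-32.904,3.83986]]
Ts=[target([.22429786,-.63662052,.22657514],[-180,0,109.41221]),np.load('pics/w1T.npy'),np.load('pics/w2T.npy'),np.load('pics/w3T.npy')]
for q,T in zip(Q,Ts): print(R.from_matrix(T[:3,:3]@fk(q,np.zeros(8))[1].T).magnitude()*57.3)
p0=np.array([0,.4,-.19,0,.3,.3,0,.2])
f=lambda p:np.concatenate([(fk(q,p)[0]-T[:3,3])*1000 for q,T in zip(Q,Ts)]+[ (p-p0)*.1])
r=least_squares(f,p0);print(np.round(r.x,4),np.round(r.fun[:12],2))
p=r.x;np.save('kinp.npy',p)
def ik(T,q0):
    g=lambda q:np.r_[(fk(q,p)[0]-T[:3,3])*1000,R.from_matrix(T[:3,:3]@fk(q,p)[1].T).as_rotvec()*300]
    return least_squares(g,q0,bounds=(LO-20,HI+.0))
for a in (-2.7,87.3):
  for dist,sc in((.055,0),(.03,0),(0,0),(-.019,0),(-.027,75)):
    T=tool(MO,dist,a-sc,(0,.001,.0798)); r=ik(T,np.array(Q[3])+(np.array([0,0,0,0,0,-90]) if a<0 else 0));print(a,dist,sc,np.round(r.x,1),round(r.cost,3))
E
```

```text
0.0008401214016445931
0.1196944784313726
0.10148928340432266
0.03657960627612914
[ 0.4134 -0.0469 -0.1901 -0.027   0.5374  0.0552  0.0291  0.2545] [ -3.68   7.93  -6.75  10.31   1.35   9.08  -2.93  -0.99 -10.1    3.76
  -2.13   7.77]
-2.7 0.055 0 [ 53.5 -16.8 -48.6  34.4 -44.1 -76.8] 0.0
-2.7 0.03 0 [  51.6  -14.1  -74.8   69.4  -24.2 -116.3] 0.0
-2.7 0 0 [  49.3  -12.   -78.3   81.4  -21.  -127.4] 318.428
-2.7 -0.019 0 [  47.9  -10.7  -78.3   84.3  -19.7 -129.3] 906.869
-2.7 -0.027 75 [  47.6  -10.8  -75.6   74.6  -19.8 -193.7] 1370.954
87.3 0.055 0 [ 53.5 -16.6 -48.4  34.4 -44.1  13.3] 0.0
87.3 0.03 0 [ 51.6 -14.  -74.5  69.1 -24.2 -25.9] 0.0
87.3 0 0 [ 49.3 -11.9 -78.3  81.9 -21.  -37.9] 311.837
87.3 -0.019 0 [ 47.9 -10.5 -78.3  84.8 -19.6 -39.8] 894.247
87.3 -0.027 75 [  47.2  -10.   -78.3   85.8  -19.1 -115.4] 1237.395
```

```bash
python3 - <<'E'
from kin import *
from h import *
o=ctrl.get_obs();print(o['clock'],o['joint_pos'],o['tool_pos'],o['orientation'])
Q=[[-54.083,20.5462,.68366,0,-70.1383,-16.5048],[2.8664,11.33179,-12.0832,-.0016,-66.59933,5.7071],[53.20241,-16.2375,-57.79485,41.482,-36.5336,-83.0338],list(o['joint_pos'])]
Ts=[target([.22429786,-.63662052,.22657514],[-180,0,109.41221]),np.load('pics/w1T.npy'),np.load('pics/w2T.npy'),pose()]
import pickle;pickle.dump((Q,Ts),open('kd.pkl','wb'))
def cols(q):
    A1=rot('z',q[0]);A2=A1@rot('y',q[1]);A3=A2@rot('y',-q[2]);A4=A3@rot('x',-q[3]);A5=A4@rot('y',-q[4]);A6=A5@rot('x',-q[5])
    return dict(a1=A1[:,0],d=A1[:,1],h=A1[:,2],L2x=A2[:,0],L2z=A2[:,2],L3x=A3[:,0],L3z=A3[:,2],d4y=A4[:,1],L4z=A4[:,2],L5z=A5[:,2],L6=A6[:,0],L6y=A6[:,1],L6z=A6[:,2])
import itertools
C=[cols(q) for q in Q]; b=np.concatenate([T[:3,3] for T in Ts])
def solve(n,lam=.002):
    A=np.concatenate([np.stack([c[k] for k in n],1) for c in C])
    x=np.linalg.solve(A.T@A+lam**2*np.eye(len(n)),A.T@b);return x,(A@x-b)*1000
for n in (['h','L2z','L3x','L6','d'],['a1','d','h','L2z','L3x','L6'],['a1','d','h','L2z','L3x','L3z','L6'],['a1','d','h','L2z','L3x','L5z','L6'],['a1','d','h','L2x','L2z','L3x','L3z','L5z','L6'],['d','h','L2z','L3x','L3z','L5z','L6']):
    x,r=solve(n);print(dict(zip(n,np.round(x,4))),np.round(r,1))
E
```

```text
9.35 [ 50.36706929 -13.52347891 -58.21228247  43.20701436 -32.90405097
   3.83985612] [0.47214022 0.13046149 0.22141733] [-150.70587764    1.16414392  -91.13707497]
{'h': np.float64(0.4353), 'L2z': np.float64(0.4469), 'L3x': np.float64(0.5019), 'L6': np.float64(0.3999), 'd': np.float64(-0.1622)} [ 13.2  32.1  56.8   2.5  28.9  47.7  18.9 -20.9 -51.3   9.5 -36.4 -53.3]
{'a1': np.float64(0.3527), 'd': np.float64(-0.1899), 'h': np.float64(0.0464), 'L2z': np.float64(0.4997), 'L3x': np.float64(0.1158), 'L6': np.float64(0.2554)} [-4.4  9.3 -7.  12.7  1.7  8.5 -1.6  0.6 -8.1  2.1 -4.5  6.7]
{'a1': np.float64(0.35), 'd': np.float64(-0.1901), 'h': np.float64(-0.0462), 'L2z': np.float64(0.5376), 'L3x': np.float64(0.0878), 'L3z': np.float64(0.049), 'L6': np.float64(0.2546)} [-4.   8.5 -7.7 11.2  1.4 10.  -2.9 -1.  -8.4  3.7 -2.3  6.2]
{'a1': np.float64(-0.0589), 'd': np.float64(-0.1908), 'h': np.float64(0.3922), 'L2z': np.float64(0.5528), 'L3x': np.float64(0.2912), 'L5z': np.float64(0.2337), 'L6': np.float64(0.5882)} [-1.9  4.2 -3.8  6.   0.4  3.9  6.9 -1.1 -3.1 -7.  -0.4  3. ]
{'a1': np.float64(-0.0289), 'd': np.float64(-0.1911), 'h': np.float64(0.2662), 'L2x': np.float64(-0.0198), 'L2z': np.float64(0.6098), 'L3x': np.float64(0.2315), 'L3z': np.float64(0.0573), 'L5z': np.float64(0.2408), 'L6': np.float64(0.5969)} [-1.   2.5 -4.   3.  -0.   5.3  5.1 -3.4 -4.6 -4.9  3.   3.3]
{'d': np.float64(-0.191), 'h': np.float64(0.2135), 'L2z': np.float64(0.5966), 'L3x': np.float64(0.2257), 'L3z': np.float64(0.0665), 'L5z': np.float64(0.1988), 'L6': np.float64(0.5369)} [-1.8  3.8 -5.5  5.   0.2  6.4  3.7 -2.9 -4.1 -3.5  2.   3.1]
```

```bash
python3 - <<'E'
from h import *
plan(tool(MO,.015,87.3,(0,.001,.0798)),jaw=-1,n=4)
E
```

```text
0.03 -0.02 -0.01 0.01 0.04 0.12 -1; 0.03 -0.02 -0.01 0.02 0.04 0.13 -1; 0.03 -0.02 -0.01 0.01 0.04 0.12 -1; 0.03 -0.02 -0.01 0.01 0.05 0.13 -1
```

```bash
python3 -m jog '0.03 -0.02 -0.01 0.01 0.04 0.12 -1; 0.03 -0.02 -0.01 0.02 0.04 0.13 -1; 0.03 -0.02 -0.01 0.01 0.04 0.12 -1; 0.03 -0.02 -0.01 0.01 0.05 0.13 -1; 0 0 0 0 0 0 -1'
cat >> h.py <<'E'
def err(dist,a,off=(0,.001,.0798)):
    o=ctrl.get_obs();print('clock %.2f'%o['clock'],'q',np.round(o['joint_pos'],2),'F',np.round(o['force'],1),'M',np.round(o['moment'],2),'op',round(o['opening'],4))
    T=pose();D=tool(MO,dist,a,off);E=np.linalg.inv(T)@D
    print('err mm',np.round(E[:3,3]*1000,1),'deg',np.round(R.from_matrix(E[:3,:3]).as_rotvec(degrees=True),2))
    tip=RK.T@(T[:3,3]+T[:3,:3]@np.array(off)-MO);print('tip rel mouth mm',np.round(tip*1000,1))
E
python3 - <<'E'
from h import *
err(.015,87.3)
E
```

```text
clock: 9.98
tool_pos: [0.4821, 0.1312, 0.2126]
orientation: [-151.1, 1.3, -90.7]
force: [-0.6, -0.3, -3.4]
opening: 0.0278
clock 9.97 q [ 47.87 -11.69 -58.22  44.19 -30.06   4.86] F [-0.6 -0.3 -3.4] M [-0.16  2.36  0.03] op 0.0278
err mm [ 2.9 10.8  7.4] deg [ 1.07 -0.02  0.09]
tip rel mouth mm [ 9.6  2.4 22.2]
```

```bash
python3 - <<'E'
from h import *
import pickle
Q,Ts=pickle.load(open('kd.pkl','rb'));o=ctrl.get_obs();Q.append(list(o['joint_pos']));Ts.append(pose());pickle.dump((Q,Ts),open('kd.pkl','wb'))
T=plan(target([.48,.12,.25],[-150,1.2,-91]),jaw=-1,n=2)
plan(target([.553,-.1665,.250],[180,0,-81.6]),T0=T,jaw=-1,n=9)
d=np.load('pics/top0.npy');P=cloud('top',d);p=cv2.imread('pics/top0.png').astype(int)
ye=(p[...,2]>150)&(p[...,0]<90)&(P[...,2]>.11)
q=P[ye];
for s in(q[q[:,1]>-.08],q[q[:,1]<-.08]):print(s.min(0),s.max(0),s[s[:,2]>.12].mean(0))
E
```

```text
0.1 0.02 0.02 0.13 -0.21 -0.42 -1; 0.1 0.02 0.02 0.13 -0.21 -0.43 -1

-0.58 -0.02 -0.18 0.79 -0.2 0.09 -1; -0.58 -0.02 -0.18 0.8 -0.18 0.09 -1; -0.58 -0.02 -0.18 0.8 -0.18 0.07 -1; -0.58 -0.02 -0.18 0.8 -0.16 0.05 -1; -0.58 -0.02 -0.18 0.8 -0.16 0.05 -1; -0.58 -0.02 -0.18 0.81 -0.14 0.04 -1; -0.58 -0.02 -0.18 0.81 -0.13 0.03 -1; -0.58 -0.02 -0.18 0.82 -0.11 0.01 -1

-0.58 -0.02 -0.18 0.81 -0.11 0.02 -1

[ 0.59207127 -0.06738037  0.11053566] [ 0.62581043 -0.03346056  0.13763665] [ 0.60892826 -0.05128532  0.13075542]
[ 0.43626654 -0.13472256  0.12239005] [ 0.46920917 -0.10162854  0.13576011] [ 0.45308513 -0.11809     0.13027963]
```

```bash
python3 -m jog '0.1 0.02 0.02 0.13 -0.21 -0.42 -1; 0.1 0.02 0.02 0.13 -0.21 -0.43 -1; -0.58 -0.02 -0.18 0.79 -0.2 0.09 -1; -0.58 -0.02 -0.18 0.8 -0.18 0.09 -1; -0.58 -0.02 -0.18 0.8 -0.18 0.07 -1; -0.58 -0.02 -0.18 0.8 -0.16 0.05 -1; -0.58 -0.02 -0.18 0.8 -0.16 0.05 -1; -0.58 -0.02 -0.18 0.81 -0.14 0.04 -1' 
cat > lg.py <<'E'
from h import *
import pickle
Q,Ts=pickle.load(open('kd.pkl','rb'));o=ctrl.get_obs();Q.append(list(o['joint_pos']));Ts.append(pose());pickle.dump((Q,Ts),open('kd.pkl','wb'))
print(np.round(o['joint_pos'],2),o['tool_pos'],o['orientation'],o['opening'],np.round(o['force'],1),np.round(o['moment'],2))
E
python3 lg.py; python3 -m jog '-0.58 -0.02 -0.18 0.81 -0.13 0.03 -1; -0.58 -0.02 -0.18 0.82 -0.11 0.01 -1; -0.58 -0.02 -0.18 0.81 -0.11 0.02 -1; 0 0 0 0 0 0 -1; 0 0 0 0 0 0 -1'; python3 lg.py
python3 - <<'E'
from h import *
T=pose();p,d=snap('wrist','w4');np.save('pics/w4T.npy',T)
cv2.imwrite('pics/w4c.png',p[120:360,180:460,::-1])
plan(target([.553,-.1665,.250],[180,0,-81.6]),jaw=-1,n=1)
E
```

```text
clock: 10.98
tool_pos: [0.5291, -0.0716, 0.2506]
orientation: [-169.9, -0.2, -84.9]
force: [1.5, 1.8, -2.9]
opening: 0.0277
[ 14.76   0.   -23.46   2.26 -56.65  79.27] [ 0.52905973 -0.07162057  0.25055677] [-169.91467643   -0.20528683  -84.90210239] 0.02771134833651101 [ 1.5  1.8 -2.9] [-0.11  0.83  0.04]
clock: 11.6
tool_pos: [0.553, -0.1661, 0.2495]
orientation: [-179.9, -0.2, -81.9]
force: [-0.1, -0.4, -3.2]
opening: 0.0277
[  2.79  10.45 -10.19   0.16 -69.2   95.28] [ 0.55296329 -0.16610785  0.24947224] [-1.79854435e+02 -1.64062993e-01 -8.18742066e+01] 0.027686969344286248 [-0.1 -0.4 -3.2] [-0.04  0.19  0.05]
-0.03 -0.03 -0.04 0.02 -0 -0 -1
```

View pics/w4c.png

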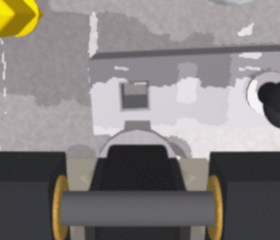

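```bash
python3 - <<'E'
from h import *
T=np.load('pics/w4T.npy');p=cv2.imread('pics/w4.png')
# ray-plane with z=.066
i=vision.camera_info('wrist');C=np.linalg.inv(cfw('wrist',T))
def rp(uv,z):
    q=cv2.undistortPoints(np.array(uv,float).reshape(-1,1,2),np.array(i['camera_matrix']),np.array(i['D'],float)).reshape(-1,2)
    r=np.c_[q,np.ones(len(q))]@C[:3,:3].T; s=(z-C[2,3])/r[:,2]; return C[:3,3]+r*s[:,None]
# rectify z=.066 plane
g=np.arange(-.06,.06,.00025)
A,B=np.meshgrid(g,g,indexing='ij');W=np.stack([.552-A,-.1665-B,0*A+.066],-1)
uv=proj('wrist',W.reshape(-1,3),T).astype(np.float32).reshape(*A.shape,2)
cv2.imwrite('pics/w4r.png',cv2.remap(p,uv[...,0],uv[...,1],cv2.INTER_CUBIC))
E
```

```text
(no output)
```

View pics/w4r.png

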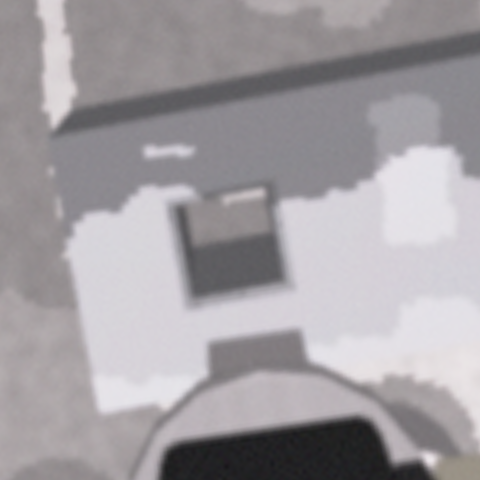

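```bash
python3 -m jog '0 0 -0.3 -0.03 0 0.5 -1; 0 0 0 0 0 0.8 -1; 0 0 0 0 0 0.8 -1; 0 0 0 0 0 0.4 -1; 0 0 0 0 0 0.4 -1; 0 0 0 0 0 0.3 -1; 0 0 0 0 0 0 -1'; python3 lg.py
```

```text
clock: 12.52
tool_pos: [0.5531, -0.1653, 0.1215]
orientation: [-179.9, -0.2, -80.1]
force: [-0.7, 0.3, -3.6]
opening: 0.0279
[  2.88  16.5  -20.14   0.2  -53.23  96.89] [ 0.55307123 -0.16533525  0.12146961] [-1.79892558e+02 -1.76859789e-01 -8.01130254e+01] 0.027898843131683497 [-0.7  0.3 -3.6] [-0.11  0.17 -0.01]
```

```bash
python3 -m jog '0 0 0 0 0 0.35 -1; 0 0 0 0 0 0.3 -1; 0 0 0 0 0 0.2 -1; 0 0 0 0 0 0 -1'; python3 lg.py
python3 - <<'E'
from kin import *
import pickle
Q,Ts=pickle.load(open('kd.pkl','rb'))
def cols(q):
    A1=rot('z',q[0]);A2=A1@rot('y',q[1]);A3=A2@rot('y',-q[2]);A4=A3@rot('x',-q[3]);A5=A4@rot('y',-q[4]);A6=A5@rot('x',-q[5])
    return dict(x0=np.eye(3)[:,0],y0=np.eye(3)[:,1],a1=A1[:,0],d=A1[:,1],h=A1[:,2],L2x=A2[:,0],L2z=A2[:,2],L3x=A3[:,0],L3z=A3[:,2],d4y=A4[:,1],L4z=A4[:,2],L5z=A5[:,2],L6=A6[:,0],L6y=A6[:,1],L6z=A6[:,2])
C=[cols(q) for q in Q]; b=np.concatenate([T[:3,3] for T in Ts])
for n in (['a1','d','h','L2z','L3x','L6'],['a1','d','h','L2z','L3x','L3z','L6'],['a1','d','h','L2x','L2z','L3x','L3z','L6'],['a1','d','h','L2x','L2z','L3x','L3z','L5z','L6'],['a1','d','h','L2x','L2z','L3x','L3z','d4y','L4z','L5z','L6']):
    A=np.concatenate([np.stack([c[k] for k in n],1) for c in C])
    x=np.linalg.solve(A.T@A+1e-6*np.eye(len(n)),A.T@b);print(dict(zip(n,[float(v) for v in np.round(x,4)])));print(np.round((A@x-b)*1000,1).reshape(-1,3).tolist())
E
```

```text
clock: 13.02
tool_pos: [0.553, -0.1655, 0.0872]
orientation: [-179.9, -0.2, -80.1]
force: [-0.0, 1.2, -2.3]
opening: 0.0279
[  2.86  18.7  -22.27   0.22 -48.93  96.89] [ 0.55299014 -0.16552788  0.08715021] [-1.79921759e+02 -1.74282800e-01 -8.01146167e+01] 0.02787949447347575 [-0.   1.2 -2.3] [-0.09  0.19 -0.  ]
{'a1': 0.2361, 'd': -0.1851, 'h': 0.1802, 'L2z': 0.4485, 'L3x': 0.24, 'L6': 0.2955}
[[-10.9, 26.5, -3.4], [-0.3, 5.9, 2.7], [8.9, -3.7, -40.5], [7.6, -13.7, -31.5], [6.3, -21.0, -25.9], [11.0, 12.5, -8.3], [-1.7, 6.9, -8.2], [12.3, 7.6, 50.1], [17.2, 7.8, 65.1]]
{'a1': 0.2489, 'd': -0.1852, 'h': 0.2197, 'L2z': 0.4359, 'L3x': 0.2453, 'L3z': -0.0303, 'L6': 0.2949}
[[-9.2, 24.0, -5.4], [2.9, 5.9, 0.5], [8.8, -3.6, -38.9], [6.2, -15.1, -29.1], [4.1, -23.3, -23.0], [16.3, 13.8, -10.7], [3.2, 7.0, -10.8], [7.7, 7.3, 50.6], [10.2, 7.4, 66.8]]
{'a1': -0.0221, 'd': -0.1906, 'h': 0.2028, 'L2x': 0.1669, 'L2z': 0.4134, 'L3x': 0.3389, 'L3z': 0.0425, 'L6': 0.2526}
[[-19.4, 28.8, -23.0], [6.2, 0.7, 0.7], [0.4, 3.9, -1.7], [-1.2, -7.9, -6.0], [-2.8, -17.0, -8.9], [20.7, 10.8, 21.0], [5.6, 1.8, -2.7], [9.1, 2.0, 9.6], [8.6, 2.0, 11.0]]
{'a1': -0.0367, 'd': -0.1906, 'h': 0.2222, 'L2x': 0.1561, 'L2z': 0.4249, 'L3x': 0.3394, 'L3z': 0.0415, 'L5z': 0.0217, 'L6': 0.2851}
[[-18.7, 27.9, -22.6], [5.0, 0.6, -0.1], [1.3, 2.9, -2.2], [-1.5, -7.8, -6.2], [-3.9, -15.6, -8.5], [22.4, 10.6, 22.5], [4.3, 1.7, -3.5], [8.9, 2.0, 9.5], [8.9, 2.0, 11.2]]
{'a1': 0.0008, 'd': -0.0002, 'h': 0.1966, 'L2x': 0.0008, 'L2z': 0.5999, 'L3x': 0.4637, 'L3z': 0.0012, 'd4y': -0.1915, 'L4z': -0.0014, 'L5z': -0.0009, 'L6': 0.3738}
[[0.1, 0.0, -0.0], [-0.5, -0.7, 0.0], [0.3, 0.1, 0.1], [-0.2, 0.0, -0.0], [-0.1, -0.1, -0.1], [-0.1, 0.2, -0.1], [0.3, 0.2, 0.0], [0.1, 0.1, 0.0], [0.0, 0.1, 0.0]]
```

```bash
cat >> kin.py <<'E'
PR=dict(h=.1966,L2=.6,L3=.4637,d4=-.1915,L6=.3738)
def FK(q):
    A=rot('z',q[0])@rot('y',q[1]);pos=np.array([0,0,PR['h']])+A[:,2]*PR['L2']
    A=A@rot('y',-q[2]);pos=pos+A[:,0]*PR['L3']
    A=A@rot('x',-q[3]);pos=pos+A[:,1]*PR['d4']
    A=A@rot('y',-q[4])@rot('x',-q[5]);pos=pos+A[:,0]*PR['L6']
    return pos,A@np.array([[0,0,1],[0,1,0],[-1,0,0]])
def IK(T,q0,m=1.0):
    g=lambda q:np.r_[(FK(q)[0]-T[:3,3])*1000,R.from_matrix(T[:3,:3]@FK(q)[1].T).as_rotvec()*300]
    r=least_squares(g,np.clip(q0,LO+m+.01,HI-m-.01),bounds=(LO+m,HI-m),x_scale=30);return r.x,r.cost
E
python3 - <<'E'
from kin import *
from h import *
rng=np.random.default_rng(1)
def tl(dist,phi,k,al,g=.098):
    # driver frame: D x axis at azimuth phi about n ; tool in driver frame
    Dx=RK[:,0]*np.cos(phi)+RK[:,1]*np.sin(phi);n=RK[:,2];D=np.c_[Dx,np.cross(n,Dx),n]
    tip=MO+n*dist
    B=D@rot('z',k*90)@rot('x',180)@rot('x',al)  # tool axes; al>0 about tool x
    T=np.eye(4);T[:3,:3]=B;T[:3,3]=tip+n*g+B[:,2]*.019;return T
ph0=np.radians(-2.7)
for al in(0,-10,10,-20,20,-30,30):
  for k in range(4):
    Ts=[tl(-.019-.0057*s,ph0-s,k,al) for s in (0,.7,1.4)]+[tl(.035,ph0,k,al)]
    sols=[]
    for t in range(25):
        q=rng.uniform(LO,HI) if t else np.array([48,-12,-57,43,-32,4])
        q,c=IK(Ts[1],q)
        if c>.5 or any(np.abs(q-s).max()<2 for s in sols):continue
        sols.append(q)
        out=[q];cc=[]
        for T in(Ts[0],Ts[2],Ts[3]):
            x,c=IK(T,q);out.append(x);cc.append(c)
        if max(cc)<.5: print(al,k,'OK',*[np.round(x).astype(int).tolist() for x in (out[1],out[0],out[2],out[3])])
    if not sols: print(al,k,'none')
E
```

```text
0 0 none
0 1 none
0 2 none
0 3 none
-10 1 none
-10 2 none
10 0 none
10 3 none
-20 1 none
-20 2 none
-20 3 OK [42, 1, -36, 8, -45, 42] [35, -2, -37, -6, -36, 22] [35, -6, -45, -9, -17, -13] [44, -4, -35, 8, -52, 40]
20 0 none
20 3 none
-30 0 OK [59, 8, -53, 49, -55, 74] [51, 9, -37, 24, -58, 67] [39, 8, -27, 3, -57, 56] [64, 2, -51, 42, -63, 78]
-30 1 none
-30 2 OK [15, -3, -32, -46, -32, 26] [12, -7, -39, -73, -14, 19] [-13, -5, -54, -136, -23, 62] [20, -11, -35, -37, -33, 12]
-30 3 OK [37, 7, -26, -1, -57, 53] [25, 3, -25, -21, -49, 42] [15, -1, -30, -42, -36, 31] [39, 2, -25, -1, -63, 51]
30 0 OK [15, -3, -32, -46, -32, -154] [12, -7, -39, -73, -14, -161] [-13, -5, -54, -136, -23, -118] [20, -11, -35, -37, -33, -168]
30 1 OK [37, 7, -26, -1, -57, -127] [25, 3, -25, -21, -49, -138] [15, -1, -30, -42, -36, -149] [39, 2, -25, -1, -63, -129]
30 2 OK [59, 8, -53, 49, -55, -106] [51, 9, -37, 24, -58, -113] [39, 8, -27, 3, -57, -124] [64, 2, -51, 42, -63, -102]
30 3 none
```

```bash
python3 -m jog '0 0 0 0 0 0 0.36; 0 0 0 0 0 0 0.36; 0 0 0 0 0 0 0.36; 0 0 0 0 0 -0.5 0.36; 0 0 0 0 0 -0.8 0.36; 0 0 0.5 0 0 -0.8 0.36; 0 0 1 0 0 -0.3 0.36; 0 0 1 0 0 -0.1 0.36'; python3 lg.py
python3 - <<'E'
from h import *
T=pose();p,d=snap('wrist','w5');P=cloud('wrist',d,T)
m=(abs(P[...,2]-.136)<.005)&(abs(P[...,0]-.55)<.04)&(abs(P[...,1]+.16)<.04)
q=P[m];print('handle',m.sum(),q.mean(0),cv2.minAreaRect((q[:,:2]*1000).astype(np.float32)))
cv2.imwrite('pics/w5v.png',p[:,:,::-1])
E
```

```text
clock: 14.02
tool_pos: [0.5538, -0.1652, 0.1897]
orientation: [-179.6, -0.1, -94.6]
force: [-0.3, 0.3, 1.2]
opening: 0.0596
[  2.89  12.79 -15.3    0.2  -61.56  82.4 ] [ 0.55383749 -0.1652177   0.18972398] [-1.79629880e+02 -1.30216841e-01 -9.46143553e+01] 0.05961184241932512 [-0.3  0.3  1.2] [-0.05  0.16 -0.01]
handle 2127 [ 0.55235061 -0.16610956  0.13629372] ((551.0573120117188, -165.9530029296875), (28.482887268066406, 28.157642364501953), 9.63044261932373)
```

View pics/w5.png

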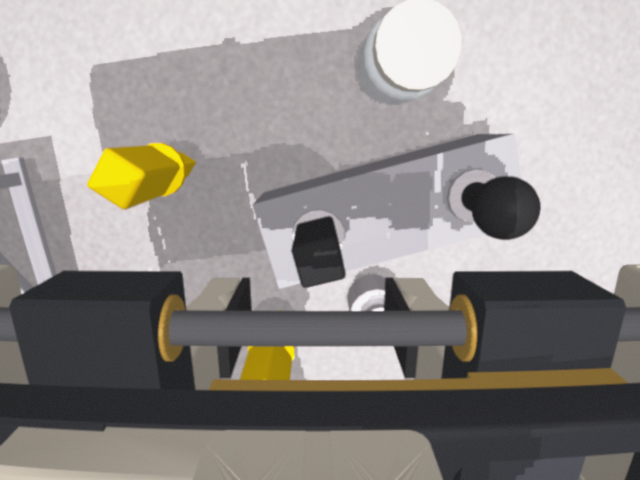

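The driver stands upright in its hole again, handle at (319,250), all bystanders undisturbed. I'm regrasping it with the tool leaned 30°: my kinematic fit shows a coaxial grip cannot reach the screw.

```bash
for i in 1 2; do :; done
python3 -m jog '0 0 1 0 0 0 0.36; 0 0 1 0 0 0 0.36; 0 0 1 0 0 0 0.36; 0 0 1 0 0 0 0.36; 0 0 1 0 0 0 0.36; 0 0 1 0 0 0 0.36; 0 0 1 0 0 0 0.36; 0 0 1 0 0 0 0.36' >/dev/null
python3 -m jog '0 0 1 0 0 0 0.36; 0 0 1 0 0 0 0.36; 0 0 1 0 0 0 0.36; 0 0 1 0 0 0 0.36; 0 0 1 0 0 0 0.36; 0 0 1 0 0 0 0.36; 0 0 1 0 0 0 0.36; 0 0 1 0 0 0 0.36' >/dev/null
python3 -m jog '0 0 1 0 0 0 0.36; 0 0 1 0 0 0 0.36; 0 0 1 0 0 0 0.36; 0 0 1 0 0 0 0.36'
python3 - <<'E'
from h import *
b=R.from_euler('xyz',[150,0,99.6],degrees=True).as_matrix()
zt=b[:,2];TC=np.array([.552,-.166,.104])+.019*zt
print(zt,TC)
Tp=np.eye(4);Tp[:3,:3]=b;Tp[:3,3]=TC-.085*zt
T=plan(Tp,jaw=.36,n=10)
Tg=Tp.copy();Tg[:3,3]=TC
plan(Tg,T0=T,jaw=.36,n=4)
E
```

```text
clock: 16.58
tool_pos: [0.5531, -0.1652, 0.1881]
orientation: [-180.0, 0.3, 150.9]
force: [-0.2, 0.5, -0.2]
opening: 0.0598
[ 0.49299802  0.08338437 -0.8660254 ] [ 0.56136696 -0.1644157   0.08754552]
-0.49 -0.23 0.88 0.07 -0.05 0.07 0.36; -0.49 -0.23 0.88 0.06 -0.07 0.06 0.36; -0.49 -0.23 0.88 0.06 -0.07 0.06 0.36; -0.49 -0.23 0.88 0.05 -0.08 0.05 0.36; -0.49 -0.23 0.88 0.05 -0.08 0.05 0.36; -0.49 -0.23 0.88 0.03 -0.1 0.04 0.36; -0.49 -0.23 0.88 0.04 -0.09 0.04 0.36; -0.49 -0.23 0.88 0.02 -0.1 0.03 0.36

-0.49 -0.23 0.88 0.02 -0.11 0.02 0.36; -0.49 -0.23 0.88 0 -0.11 0.03 0.36

0.01 0 -0.01 0 -0 0.53 0.36; 0.01 0 -0.01 0 -0 0.53 0.36; 0.01 0 -0.01 0 -0 0.53 0.36; 0.01 0 -0.01 0 0 0.53 0.36
```

```bash
python3 -m jog '-0.49 -0.23 0.88 0.07 -0.05 0.07 0.36; -0.49 -0.23 0.88 0.06 -0.07 0.06 0.36; -0.49 -0.23 0.88 0.06 -0.07 0.06 0.36; -0.49 -0.23 0.88 0.05 -0.08 0.05 0.36; -0.49 -0.23 0.88 0.05 -0.08 0.05 0.36; -0.49 -0.23 0.88 0.03 -0.1 0.04 0.36; -0.49 -0.23 0.88 0.04 -0.09 0.04 0.36; -0.49 -0.23 0.88 0.02 -0.1 0.03 0.36' && python3 -m jog '-0.49 -0.23 0.88 0.02 -0.11 0.02 0.36; -0.49 -0.23 0.88 0 -0.11 0.03 0.36; 0 0 0 0 0 0 0.36; 0 0 0 0 0 0 0.36'; python3 lg.py
python3 - <<'E'
from h import *
b=R.from_euler('xyz',[150,0,99.6],degrees=True).as_matrix();zt=b[:,2];TC=np.array([.552,-.166,.104])+.019*zt
Tg=np.eye(4);Tg[:3,:3]=b;Tg[:3,3]=TC
plan(Tg,jaw=.36,n=4)
snap('wrist','w6')
E
```

```text
clock: 17.58
tool_pos: [0.5263, -0.1704, 0.1667]
orientation: [155.5, 2.2, 109.5]
force: [0.5, 0.3, 0.5]
opening: 0.0597
clock: 18.08
tool_pos: [0.5202, -0.1717, 0.1616]
orientation: [149.8, -0.1, 99.6]
force: [1.1, 0.2, 0.4]
opening: 0.0598
[ -3.14  -0.28 -36.13 -15.09 -25.38 -65.28] [ 0.52016062 -0.1717361   0.16155575] [ 1.49835646e+02 -5.84848817e-02  9.95942871e+01] 0.05977089222210107 [1.1 0.2 0.4] [-0.31  1.62 -0.02]
0.01 -0 -0 0 -0.01 0.53 0.36; 0.01 -0 -0 0 -0 0.53 0.36; 0.01 -0 -0 0.01 -0.01 0.53 0.36; 0.01 -0 -0 -0 -0 0.54 0.36
```

View pics/w6.png

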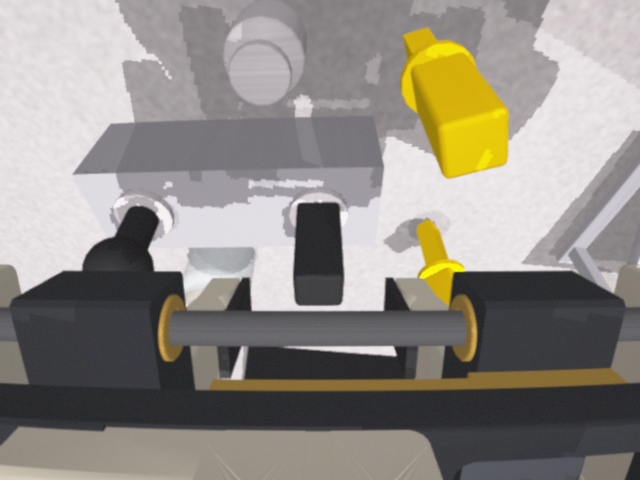

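```bash
python3 -m jog '0.01 0 0 0 0 0.53 0.36; 0.01 0 0 0 0 0.53 0.36; 0.01 0 0 0 0 0.53 0.36; 0.01 0 0 0 0 0.54 0.36; 0 0 0 0 0 0 0.36; 0 0 0 0 0 0 0' ; python3 lg.py; python3 -m jog '0 0 0 0 0 0 -1; 0 0 0 0 0 0 -1; 0 0 0 0 0 0 -1; 0 0 0 0 0 0 -1'; python3 lg.py
```

```text
clock: 18.88
tool_pos: [0.5618, -0.1646, 0.0876]
orientation: [150.1, -0.1, 99.5]
force: [0.4, -0.2, 0.6]
opening: 0.0541
[ -2.69  10.01 -34.72 -21.42 -17.04 -58.93] [ 0.56178753 -0.16460876  0.0875645 ] [ 1.50075351e+02 -1.31881426e-01  9.94706417e+01] 0.05412701411879567 [ 0.4 -0.2  0.6] [-0.25  1.57  0.03]
clock: 19.38
tool_pos: [0.5617, -0.1645, 0.0878]
orientation: [150.0, -0.1, 99.4]
force: [-4.7, 0.9, 6.5]
opening: 0.0279
[ -2.68   9.97 -34.74 -21.47 -16.99 -58.92] [ 0.56172232 -0.1645256   0.08781269] [ 1.50014747e+02 -1.34963097e-01  9.94415282e+01] 0.02788994337851951 [-4.7  0.9  6.5] [0.27 1.7  0.26]
```

```bash
python3 -m jog '0 0 0 0 0.15 -0.26 -1; 0 0 0 0 0.3 -0.52 -1; 0 0 0 0 0.4 -0.69 -1; 0 0 0 0 0.45 -0.78 -1; 0 0 0 0 0.4 -0.69 -1; 0 0 0 0 0.3 -0.52 -1; 0 0 0 0 0 0 -1'; python3 lg.py
cat >> h.py <<'E'
_Tg=target([.56172,-.16453,.08781],[150.015,-.135,99.44])
_Dg=np.eye(4);_Dg[:3,:3]=R.from_euler('z',9.44,degrees=True).as_matrix();_Dg[:3,3]=[.5522,-.1661,.006]
G=np.linalg.inv(_Tg)@_Dg   # driver in tool
def drv(dist,phi,k=0,lat=(0,0),mo=None):
    D=np.eye(4);D[:3,:3]=RK@R.from_euler('z',phi+90*k,degrees=True).as_matrix();D[:3,3]=(MO if mo is None else mo)+RK@np.array([lat[0],lat[1],dist]);return D
def toolfor(D): return D@np.linalg.inv(G)
def derr(D):
    o=ctrl.get_obs();print('clock %.2f'%o['clock'],'q',np.round(o['joint_pos'],1),'F',np.round(o['force'],1),'Fn',np.round(RK.T@o['force'],1),'M',np.round(o['moment'],2),'op',round(o['opening'],4))
    Dn=pose()@G;e=np.linalg.inv(Dn)@D;print('driver err (driver axes) mm',np.round(e[:3,3]*1000,1),'deg',np.round(R.from_matrix(e[:3,:3]).as_rotvec(degrees=True),2))
    t=RK.T@(Dn[:3,3]-MO);print('tip rel mouth',np.round(t*1000,1))
E
python3 - <<'E'
from h import *
from kin import *
print(np.round(G,4))
q0=np.array([-2.7,5,-30,-15,-30,-60])
q0=ctrl.get_obs()['joint_pos']
for k in range(4):
    for s in (np.array([39,2,-25,-1,-63,51]),np.array([39,2,-25,-1,-63,-129]),np.array([39,2,-25,-1,-63,-40]),np.array([39,2,-25,-1,-63,140])):
        x,c=IK(toolfor(drv(.035,-2.7,k)),s)
        if c<.3: print(k,np.round(x,1),c)
E
```

```text
clock: 20.25
tool_pos: [0.5623, -0.165, 0.2493]
orientation: [149.9, -0.1, 99.4]
force: [-0.4, 0.5, -3.2]
opening: 0.028
[ -1.1   -2.71 -27.68  -9.16 -35.69 -73.45] [ 0.56228367 -0.16503031  0.24929172] [ 1.49888945e+02 -8.67662538e-02  9.94240327e+01] 0.028026635252318716 [-0.4  0.5 -3.2] [-0.4   2.22  0.01]
[[ 0.000e+00  1.000e+00  2.400e-03 -2.000e-04]
 [ 8.662e-01 -1.200e-03  4.998e-01 -4.920e-02]
 [ 4.998e-01  2.000e-03 -8.662e-01  6.600e-02]
 [ 0.000e+00  0.000e+00  0.000e+00  1.000e+00]]
0 [  -0.8  -17.4  -48.1 -132.5   -1.1   41.3] 0.04405973290442921
1 [ 20.2 -11.1 -34.6 -36.5 -33.6  11.8] 4.8057507940961185e-27
1 [ 20.2 -11.1 -34.6 -36.5 -33.6  11.8] 8.246977355948163e-27
1 [ 20.2 -11.1 -34.6 -36.5 -33.6  11.8] 1.2781099275752996e-26
1 [ 20.2 -11.1 -34.6 -36.5 -33.6  11.8] 3.41747939224835e-26
2 [ 38.8   1.6 -24.6  -1.1 -63.   50.9] 1.988102032655452e-23
2 [ 38.8   1.6 -24.6  -1.1 -63.   50.9] 2.0915247089390334e-26
2 [ 38.8   1.6 -24.6  -1.1 -63.   50.9] 3.9365681068617685e-26
2 [ 38.8   1.6 -24.6  -1.1 -63.   50.9] 1.9745390069637635e-26
3 [ 64.1   2.1 -50.9  42.3 -62.9  78. ] 3.972239622628654e-26
3 [ 64.1   2.1 -50.9  42.3 -62.9  78. ] 2.5757085784690132e-26
3 [ 64.1   2.1 -50.9  42.3 -62.9  78. ] 9.273269119646945e-23
```

```bash
cat > path.py <<'E'
from h import *
from kin import IK,FK,LO,HI
def rows(Tl,jaw=-1,T0=None):
    T=(pose() if T0 is None else T0).copy();out=[]
    for W in Tl:
        s=T[:3,:3].T@(W[:3,3]-T[:3,3])/.04; r=R.from_matrix(T[:3,:3].T@W[:3,:3]).as_rotvec()/.1
        row=np.round(np.r_[r,s],2);out.append(row)
        T[:3,3]=T[:3,3]+T[:3,:3]@(row[3:]*.04); T[:3,:3]=T[:3,:3]@R.from_rotvec(row[:3]*.1).as_matrix()
    print('max',np.abs(out).max())
    L=[' '.join('%g'%(v+0) for v in r)+' %g'%jaw for r in out]
    for i in range(0,len(L),8): print("'"+'; '.join(L[i:i+8])+"'\n")
def check(Tl):
    q=ctrl.get_obs()['joint_pos'];Qs=[q]
    for T in Tl:
        q,c=IK(T,q); Qs.append(q)
        if c>.3: print('bad',c,np.round(q,1))
    Qs=np.array(Qs);print('max step deg',np.abs(np.diff(Qs,axis=0)).max(0).round(1),'min',Qs.min(0).round(),'max',Qs.max(0).round())
E
python3 - <<'E'
from path import *
D0=pose()@G;p0=D0[:3,3];p1=drv(.035,-2.7,2)[:3,3];print(p0,p1)
Tl=[];N=31
for i in range(1,N+1):
    s=i/N;t=np.clip((s-.45)/.55,0,1);u=np.clip((s-.3)/.7,0,1)
    D=np.eye(4);D[:3,:3]=R.from_euler('ZYZ',[1.6*s,-30*t,9.44+s*(177.3-9.44)],degrees=True).as_matrix();D[:3,3]=p0+(p1-p0)*u
    Tl.append(toolfor(D))
check(Tl);rows(Tl)
E
```

```text
[ 0.55295209 -0.16663609  0.16746071] [0.50515073 0.12956161 0.14851089]
max step deg [ 4.4  1.6  3.9  5.7  4.1 11.6] min [-18.  -3. -28. -31. -82. -73.] max [ 39.  15.   0.  -1. -36.  53.]
max 0.98
'0.02 0.49 -0.82 0.02 0 0 -1; 0.01 0.47 -0.83 0.02 0 0 -1; 0 0.48 -0.83 0.03 0 0 -1; 0 0.48 -0.82 0.02 0 0 -1; 0 0.47 -0.83 0.02 0 0 -1; 0.01 0.48 -0.83 0.03 0 0 -1; 0 0.48 -0.82 0.02 0 0 -1; 0 0.47 -0.83 0.02 0 0 -1'

'0 0.48 -0.83 0.03 0 0 -1; 0 0.48 -0.82 0.18 0.15 0.1 -1; 0.01 0.47 -0.83 0.22 0.23 0.16 -1; 0 0.48 -0.82 0.19 0.25 0.17 -1; 0 0.48 -0.83 0.17 0.26 0.18 -1; 0 0.46 -0.83 0.13 0.27 0.18 -1; -0.01 0.21 -0.98 0.17 0.27 0.19 -1; 0.02 0.21 -0.98 0.13 0.29 0.19 -1'

'0.05 0.22 -0.98 0.1 0.29 0.19 -1; 0.08 0.22 -0.98 0.07 0.3 0.2 -1; 0.1 0.22 -0.97 0.03 0.3 0.19 -1; 0.13 0.24 -0.96 0 0.3 0.2 -1; 0.16 0.24 -0.96 -0.03 0.3 0.19 -1; 0.18 0.26 -0.95 -0.07 0.29 0.19 -1; 0.2 0.28 -0.94 -0.1 0.29 0.18 -1; 0.23 0.29 -0.94 -0.13 0.27 0.17 -1'

'0.24 0.31 -0.92 -0.17 0.26 0.17 -1; 0.26 0.33 -0.91 -0.19 0.25 0.15 -1; 0.27 0.35 -0.89 -0.21 0.23 0.15 -1; 0.29 0.38 -0.89 -0.24 0.2 0.13 -1; 0.3 0.4 -0.87 -0.27 0.19 0.11 -1; 0.3 0.42 -0.85 -0.28 0.16 0.1 -1; 0.31 0.45 -0.84 -0.3 0.13 0.09 -1'
```

```bash
python3 -m jog '0.02 0.49 -0.82 0.02 0 0 -1; 0.01 0.47 -0.83 0.02 0 0 -1; 0 0.48 -0.83 0.03 0 0 -1; 0 0.48 -0.82 0.02 0 0 -1; 0 0.47 -0.83 0.02 0 0 -1; 0.01 0.48 -0.83 0.03 0 0 -1; 0 0.48 -0.82 0.02 0 0 -1; 0 0.47 -0.83 0.02 0 0 -1' && python3 -m jog '0 0.48 -0.83 0.03 0 0 -1; 0 0.48 -0.82 0.18 0.15 0.1 -1; 0.01 0.47 -0.83 0.22 0.23 0.16 -1; 0 0.48 -0.82 0.19 0.25 0.17 -1; 0 0.48 -0.83 0.17 0.26 0.18 -1; 0 0.46 -0.83 0.13 0.27 0.18 -1; -0.01 0.21 -0.98 0.17 0.27 0.19 -1; 0.02 0.21 -0.98 0.13 0.29 0.19 -1' && python3 -m jog '0.05 0.22 -0.98 0.1 0.29 0.19 -1; 0.08 0.22 -0.98 0.07 0.3 0.2 -1; 0.1 0.22 -0.97 0.03 0.3 0.19 -1; 0.13 0.24 -0.96 0 0.3 0.2 -1; 0.16 0.24 -0.96 -0.03 0.3 0.19 -1; 0.18 0.26 -0.95 -0.07 0.29 0.19 -1; 0.2 0.28 -0.94 -0.1 0.29 0.18 -1; 0.23 0.29 -0.94 -0.13 0.27 0.17 -1' && python3 -m jog '0.24 0.31 -0.92 -0.17 0.26 0.17 -1; 0.26 0.33 -0.91 -0.19 0.25 0.15 -1; 0.27 0.35 -0.89 -0.21 0.23 0.15 -1; 0.29 0.38 -0.89 -0.24 0.2 0.13 -1; 0.3 0.4 -0.87 -0.27 0.19 0.11 -1; 0.3 0.42 -0.85 -0.28 0.16 0.1 -1; 0.31 0.45 -0.84 -0.3 0.13 0.09 -1; 0 0 0 0 0 0 -1'
python3 - <<'E'
from path import *
D=drv(.035,-2.7,2)
rows([toolfor(D)]);T=pose();np.save('pics/w7T.npy',T)
p,d=snap('wrist','w7');derr(D)
P=cloud('wrist',d,T);Q=(P-MO)@RK
m=(abs(Q[...,0])<.03)&(abs(Q[...,1])<.03)&(abs(Q[...,2])<.004)
q=Q[m]*1000;print(len(q),np.median(q[:,2]),cv2.minAreaRect(q[:,:2].astype(np.float32)))
E
```

```text
clock: 21.25
tool_pos: [0.5577, -0.1588, 0.2452]
orientation: [150.2, -0.4, 143.3]
force: [0.2, 0.2, -3.0]
opening: 0.0275
clock: 22.25
tool_pos: [0.5309, -0.065, 0.2389]
orientation: [150.3, 3.2, -173.0]
force: [-0.9, -0.4, -2.9]
opening: 0.028
clock: 23.25
tool_pos: [0.4875, 0.0398, 0.2268]
orientation: [163.5, 11.1, -127.9]
force: [0.5, 0.5, -2.9]
opening: 0.0277
clock: 24.25
tool_pos: [0.454, 0.1294, 0.2111]
orientation: [179.7, 1.1, -90.7]
force: [-0.7, -0.2, -3.7]
opening: 0.0283
max 0.09
'0.05 -0.02 0.02 0.02 -0.05 -0.09 -1'

clock 24.30 q [ 38.8   1.8 -24.8  -1.2 -62.9  51. ] F [ 0.6 -0.2 -3.7] Fn [-1.4 -0.2 -3.5] M [-0.22  0.14 -0.03] op 0.0279
driver err (driver axes) mm [-3.3  0.4  2. ] deg [-0.02  0.28 -0.06]
tip rel mouth [-3.3  0.5 33. ]
2908 0.041469422894040577 ((0.18330001831054688, -0.012395858764648438), (40.217037200927734, 41.4151725769043), 87.34320068359375)
```

View pics/w7.png

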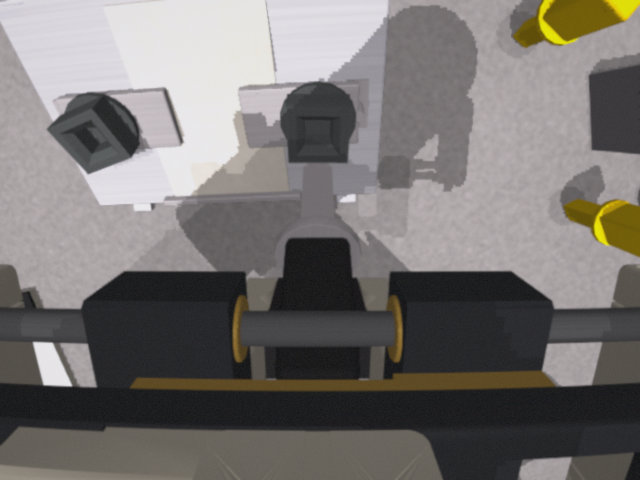

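```bash
python3 - <<'E'
from path import *
T=np.load('pics/w7T.npy');D=T@G
pts=[];
for z,h in((0,.006),(.006,.008),(.05,.008)):
    for a,b in((-1,-1),(1,-1),(1,1),(-1,1)): pts.append([a*h,b*h,z])
W=np.array(pts)@D[:3,:3].T+D[:3,3];uv=proj('wrist',W,T)
mw=[[a*.014,b*.014,0] for a,b in((-1,-1),(1,-1),(1,1),(-1,1))]+[[a*.02,b*.02,0] for a,b in((-1,-1),(1,-1),(1,1),(-1,1))]
M=drv(0,-2.7,2);um=proj('wrist',np.array(mw)@M[:3,:3].T+M[:3,3],T)
p=cv2.imread('pics/w7.png');x0,y0,f=250,60,5
c=cv2.resize(p[y0:y0+115,x0:x0+140],None,fx=f,fy=f,interpolation=cv2.INTER_CUBIC)
for k in range(0,12,4): cv2.polylines(c,[np.int32((uv[k:k+4]-[x0,y0]+.5)*f)],True,(0,0,255),1)
for k in (0,4): cv2.polylines(c,[np.int32((um[k:k+4]-[x0,y0]+.5)*f)],True,(0,255,0),1)
cv2.imwrite('pics/w7o.png',c)
E
```

```text
(no output)
```

View pics/w7o.png

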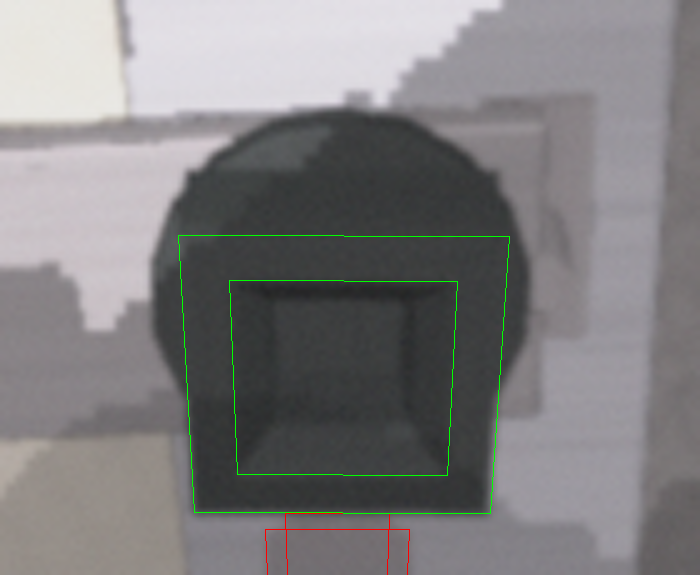

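The wrist view agrees with the model overlays: socket mouth around (316,133), driver shank at (318,170). Inserting in stages with force checks.

```bash
python3 - <<'E'
from path import *
Tl=[toolfor(drv(d,-2.7,2)) for d in (.028,.018,.010,.004,-.002,-.006)]
check(Tl);rows(Tl)
E
```

```text
max step deg [0.4 0.9 0.2 0.2 1.1 0.4] min [ 37.   2. -25.  -1. -63.  51.] max [ 39.   5. -25.  -1. -58.  53.]
max 0.22
'0.05 -0.01 0.01 0.01 -0.13 0.07 -1; 0 0 0 0 -0.12 0.22 -1; 0 0 0 0 -0.1 0.17 -1; 0 0 0 0 -0.08 0.13 -1; 0 0 0 0 -0.07 0.13 -1; 0 0 0 0 -0.05 0.09 -1'
```

```bash
python3 -m jog '0.05 -0.01 0.01 0.01 -0.13 0.07 -1; 0 0 0 0 -0.12 0.22 -1; 0 0 0 0 -0.1 0.17 -1; 0 0 0 0 -0.08 0.13 -1; 0 0 0 0 -0.07 0.13 -1; 0 0 0 0 -0.05 0.09 -1; 0 0 0 0 0 0 -1'
python3 - <<'E'
from path import *
derr(drv(-.006,-2.7,2))
Tl=[toolfor(drv(d,-2.7,2)) for d in (-.010,-.013,-.016,-.018)];rows(Tl)
E
```

```text
clock: 25.18
tool_pos: [0.4775, 0.1288, 0.18]
orientation: [-179.9, 1.3, -90.9]
force: [0.2, -0.1, -2.4]
opening: 0.0282
clock 25.18 q [ 37.1   5.4 -25.3  -1.1 -58.5  52.6] F [ 0.2 -0.1 -2.4] Fn [-1.  -0.1 -2.2] M [-0.22  0.26  0.02] op 0.0282
driver err (driver axes) mm [ 1.6 -0.4 -0.3] deg [ 0.   -0.1   0.09]
tip rel mouth [ 1.6 -0.5 -5.7]
max 0.11
'-0.02 0.01 -0.01 -0.01 -0.02 0.11 -1; 0 0 0 0 -0.04 0.07 -1; 0 0 0 0 -0.04 0.06 -1; 0 0 0 0 -0.02 0.04 -1'
```

```bash
python3 -m jog '-0.02 0.01 -0.01 -0.01 -0.02 0.11 -1; 0 0 0 0 -0.04 0.07 -1; 0 0 0 0 -0.04 0.06 -1; 0 0 0 0 -0.02 0.04 -1; 0 0 0 0 0 0 -1'
python3 - <<'E'
from path import *
derr(drv(-.019,-2.7,2))
rows([toolfor(drv(d,-2.7,2)) for d in (-.019,-.0195)])
E
```

```text
clock: 25.8
tool_pos: [0.4824, 0.1294, 0.169]
orientation: [180.0, 1.2, -90.8]
force: [-0.1, 0.1, -2.9]
opening: 0.0274
clock 25.80 q [ 36.8   6.5 -25.6  -1.2 -57.2  53. ] F [-0.1  0.1 -2.9] Fn [-1.5  0.1 -2.4] M [-0.2   0.18 -0.01] op 0.0274
driver err (driver axes) mm [ 0.2 -0.  -1.3] deg [-0.01  0.    0.02]
tip rel mouth [  0.2  -0.  -17.7]
max 0.03
'0 0 0 0 -0.01 0.03 -1; 0 0 0 0 -0.01 0.01 -1'
```

```bash
python3 -m jog '0 0 0 0 -0.01 0.03 -1; 0 0 0 0 -0.01 0.02 -1; 0 0 0 0 -0.01 0.02 -1; 0 0 0 0 0 0 -1'
python3 -c "
from path import *
derr(drv(-.019,-2.7,2))"
```

```text
clock: 26.3
tool_pos: [0.4832, 0.1294, 0.1672]
orientation: [180.0, 1.2, -90.8]
force: [-7.1, 0.6, 7.1]
opening: 0.0278
clock 26.30 q [ 36.7   6.7 -25.6  -1.2 -56.9  53.1] F [-7.1  0.6  7.1] Fn [-2.6  0.8  9.7] M [-0.02  2.47  0.05] op 0.0278
driver err (driver axes) mm [-0.   0.   0.7] deg [ 0.01 -0.    0.  ]
tip rel mouth [ -0.    0.  -19.7]
```

```bash
python3 - <<'E'
from path import *
st=[.08,.16,.24,.32,.40]
Tl=[toolfor(drv(-.0197-.0057*max(0,s-.12),-2.7-np.degrees(s),2)) for s in st]
check([toolfor(drv(-.0197-.0057*max(0,s-.12),-2.7-np.degrees(s),2)) for s in np.arange(.1,1.6,.1)])
rows(Tl)
E
```

```text
max step deg [1.8 0.6 1.  3.3 2.2 1.7] min [ 14.  -1. -31. -45. -57.  29.] max [ 37.   7. -24.  -1. -34.  53.]
max 0.7
'0 -0.4 0.69 -0.02 0 0 -1; 0 -0.4 0.7 -0.02 0 0 -1; -0.01 -0.4 0.69 -0.02 -0.01 0.01 -1; 0 -0.4 0.69 -0.02 -0.01 0.01 -1; 0 -0.4 0.69 -0.02 0 0.01 -1'
```

```bash
python3 -m jog '0 -0.4 0.69 -0.02 0 0 -1; 0 -0.4 0.7 -0.02 0 0 -1; -0.01 -0.4 0.69 -0.02 -0.01 0.01 -1; 0 -0.4 0.69 -0.02 -0.01 0.01 -1; 0 -0.4 0.69 -0.02 0 0.01 -1; 0 0 0 0 0 0 -1'
python3 -c "
from path import *
derr(drv(-.0197-.0057*.28,-2.7-np.degrees(.4),2))
print('Maxis',ctrl.get_obs()['moment']@RK[:,2])
st=[.48,.56,.64,.72,.80]
rows([toolfor(drv(-.0197-.0057*max(0,s-.12),-2.7-np.degrees(s),2)) for s in st])
"
```

```text
clock: 27.05
tool_pos: [0.4845, 0.1334, 0.1664]
orientation: [177.5, 12.5, -111.1]
force: [-6.0, 1.5, 7.6]
opening: 0.0276
clock 27.05 q [ 29.5   4.9 -24.5 -12.3 -53.2  46.4] F [-6.   1.5  7.6] Fn [-1.3  1.7  9.5] M [0.62 2.67 0.74] op 0.0276
driver err (driver axes) mm [-0.2  0.2 -0.3] deg [0.07 0.01 0.11]
tip rel mouth [ -0.1   0.3 -21. ]
Maxis 0.29131371480803625
max 0.7
'0 -0.38 0.68 -0.02 -0.01 0.01 -1; 0 -0.4 0.69 -0.01 -0.01 0.01 -1; 0 -0.4 0.7 -0.02 -0.01 0.01 -1; 0 -0.4 0.69 -0.02 0 0.01 -1; -0.01 -0.4 0.69 -0.02 -0.01 0.01 -1'
```

```bash
python3 -m jog '0 -0.38 0.68 -0.02 -0.01 0.01 -1; 0 -0.4 0.69 -0.01 -0.01 0.01 -1; 0 -0.4 0.7 -0.02 -0.01 0.01 -1; 0 -0.4 0.69 -0.02 0 0.01 -1; -0.01 -0.4 0.69 -0.02 -0.01 0.01 -1; 0 0 0 0 0 0 -1'
python3 -c "
from path import *
derr(drv(-.0197-.0057*.68,-2.7-np.degrees(.8),2))
print('Maxis',ctrl.get_obs()['moment']@RK[:,2])
st=[.87,.94,1.01,1.08]
rows([toolfor(drv(-.0197-.0057*max(0,s-.12),-2.7-np.degrees(s),2)) for s in st])
"
```

```text
clock: 27.8
tool_pos: [0.4877, 0.1366, 0.1657]
orientation: [170.9, 21.9, -132.8]
force: [-7.9, 3.2, 8.8]
opening: 0.0279
clock 27.80 q [ 22.9   2.7 -25.6 -23.6 -47.7  39.9] F [-7.9  3.2  8.8] Fn [-2.4  3.5 11.5] M [0.93 2.74 1.32] op 0.0279
driver err (driver axes) mm [-0.3  0.3 -0.3] deg [ 0.05  0.04 -0.03]
tip rel mouth [  0.    0.4 -23.3]
Maxis 0.6420899893893895
max 0.62
'0.01 -0.34 0.62 -0.01 -0.01 0.01 -1; -0.01 -0.35 0.6 -0.02 -0.01 0.01 -1; 0 -0.35 0.61 -0.02 0 0.01 -1; 0 -0.35 0.6 -0.01 -0.01 0.01 -1'
```

```bash
python3 -m jog '0.01 -0.34 0.62 -0.01 -0.01 0 -1; -0.01 -0.35 0.6 -0.02 -0.01 0.01 -1; 0 -0.35 0.61 -0.02 0 0.01 -1; 0 -0.35 0.6 -0.01 -0.01 0.01 -1; 0 0 0 0 0 0 -1'
cat >> path.py <<'E'
def tq():
    o=ctrl.get_obs();T=pose();r=T[:3,:3]@G[:3,3];n=RK[:,2]
    print('axial torque',round(float(n@(o['moment']-np.cross(r,o['force']))),3))
E
python3 -c "
from path import *
derr(drv(-.0197-.0057*.96,-2.7-np.degrees(1.08),2));tq()
st=[1.15,1.22,1.28]
rows([toolfor(drv(-.0195-.0057*max(0,s-.12),-2.7-np.degrees(s),2)) for s in st])
"
```

```text
clock: 28.42
tool_pos: [0.4905, 0.1381, 0.1655]
orientation: [163.9, 26.7, -149.6]
force: [-6.9, 4.3, 7.3]
opening: 0.0278
clock 28.43 q [ 18.9   1.  -27.5 -31.8 -42.8  35.4] F [-6.9  4.3  7.3] Fn [-2.2  4.5  9.7] M [1.24 2.42 1.65] op 0.0278
driver err (driver axes) mm [-0.2  0.2 -0.2] deg [ 0.02  0.02 -0.05]
tip rel mouth [  0.1   0.3 -24.9]
axial torque 0.778
max 0.62
'0 -0.35 0.62 -0.01 -0.01 0.01 -1; 0 -0.35 0.6 -0.02 -0.01 0.01 -1; 0 -0.3 0.52 -0.01 0 0 -1'
```

```bash
python3 - <<'E'
from path import *
for cam,f,T in(('top','top0',None),('wrist','w7',np.load('pics/w7T.npy')),('wrist','w2',np.load('pics/w2T.npy'))):
    P=cloud(cam,np.load(f'pics/{f}.npy'),T);Q=(P-MO)@RK
    m=(abs(Q[...,0])<.035)&(abs(Q[...,1]-.156)<.035)&(Q[...,2]>-.03)&(Q[...,2]<.01)
    hs=Q[m][:,2]
    if len(hs)<50: continue
    h,e=np.histogram(hs,bins=np.arange(-.03,.011,.002));print(h)
    top=[i for i in range(len(h)) if h[i]>40][-1];z0=e[top]
    mm=m&(abs(Q[...,2]-z0)<.003);q=Q[mm]*1000;print(cam,z0,cv2.minAreaRect(q[:,:2].astype(np.float32)))
E
```

```text
[ 49  53  58  27  28  21  24  22  35  65 100 128  56   5   0   0   0   0
   0   0]
top -0.005999999999999978 ((-0.434295654296875, 155.43182373046875), (41.4712028503418, 40.97683334350586), 16.57649803161621)
[ 122  296  591  189  198  193  220  207  220  387  506 1548  300    0
    0    0    0    0    0    0]
wrist -0.005999999999999978 ((-0.9758262634277344, 155.82711791992188), (40.96959686279297, 41.87950134277344), 16.823240280151367)
```

```bash
python3 -m jog '0 -0.35 0.62 -0.01 -0.01 0.01 -1; 0 -0.35 0.6 -0.02 -0.01 0.01 -1; 0 -0.3 0.52 -0.01 0 0 -1; 0 0 0 0 0 0 -1'
python3 -c "
from path import *
derr(drv(-.0195-.0057*1.16,-2.7-np.degrees(1.28),2));tq()
st=[1.32,1.36]
rows([toolfor(drv(-.0195-.0057*max(0,s-.12),-2.7-np.degrees(s),2)) for s in st])
"
```

```text
clock: 28.92
tool_pos: [0.4927, 0.1388, 0.1654]
orientation: [158.0, 28.9, -162.4]
force: [-4.8, 4.3, 6.3]
opening: 0.0279
clock 28.93 q [ 16.4  -0.2 -29.3 -37.9 -38.9  32.4] F [-4.8  4.3  6.3] Fn [-0.9  4.4  7.8] M [1.24 2.08 1.79] op 0.0279
driver err (driver axes) mm [-0.1  0.3 -0.1] deg [ 0.03  0.   -0.03]
tip rel mouth [  0.2   0.2 -26. ]
axial torque 0.904
max 0.35
'0 -0.2 0.35 0 -0.01 0 -1; 0 -0.2 0.35 -0.01 0 0.01 -1'
```

```bash
python3 -m jog '0 -0.2 0.35 0 -0.01 0 -1; 0 -0.2 0.35 -0.01 0 0.01 -1; 0 0 0 0 0 0 -1'
python3 -c "
from path import *
derr(drv(-.0195-.0057*1.24,-2.7-np.degrees(1.36),2));tq()
rows([toolfor(drv(-.0267,-2.7-np.degrees(s),2)) for s in (1.41,1.45)])
"
```

```text
clock: 29.3
tool_pos: [0.4936, 0.1389, 0.1654]
orientation: [155.4, 29.5, -167.6]
force: [-6.1, 4.7, 6.2]
opening: 0.0278
clock 29.30 q [ 15.5  -0.7 -30.1 -40.4 -37.2  31.2] F [-6.1  4.7  6.2] Fn [-2.1  4.8  8.4] M [1.42 1.92 1.86] op 0.0278
driver err (driver axes) mm [-0.1  0.3 -0.1] deg [ 0.04  0.   -0.03]
tip rel mouth [  0.3   0.2 -26.5]
axial torque 0.882
max 0.44
'0 -0.25 0.44 -0.01 -0.01 0 -1; 0 -0.2 0.35 -0.01 0 0 -1'
```

```bash
python3 -m jog '0 -0.25 0.44 -0.01 -0.01 0 -1; 0 0 0 0 0 0 -1'
python3 -c "
from path import *
derr(drv(-.0267,-2.7-np.degrees(1.41),2));tq()"
python3 -m jog '0 -0.2 0.35 -0.01 0 0 -1; 0 0 0 0 0 0 -1'
python3 -c "
from path import *
derr(drv(-.0267,-2.7-np.degrees(1.45),2));tq()
rows([toolfor(drv(-.0267,-2.7-np.degrees(s),2)) for s in (1.49,1.53)])"
```

```text
clock: 29.55
tool_pos: [0.4941, 0.1387, 0.1654]
orientation: [153.7, 29.7, -170.9]
force: [-3.9, 5.6, 6.3]
opening: 0.0279
clock 29.55 q [ 14.9  -1.  -30.6 -42.  -36.1  30.5] F [-3.9  5.6  6.3] Fn [-0.1  5.7  7.3] M [1.4  1.79 1.85] op 0.0279
driver err (driver axes) mm [0.1 0.2 0.1] deg [ 0.02 -0.    0.02]
tip rel mouth [  0.2  -0.1 -26.8]
axial torque 0.871
clock: 29.8
tool_pos: [0.4946, 0.1388, 0.1655]
orientation: [152.4, 29.8, -173.6]
force: [-3.4, 6.1, 3.9]
opening: 0.028
clock 29.80 q [ 14.6  -1.3 -31.  -43.3 -35.2  29.9] F [-3.4  6.1  3.9] Fn [-0.9  6.2  5. ] M [1.07 1.61 1.7 ] op 0.028
driver err (driver axes) mm [0.2 0.2 0.2] deg [ 0.01 -0.02  0.02]
tip rel mouth [  0.2  -0.1 -26.9]
axial torque 0.921
max 0.35
'0 -0.2 0.34 0 0.01 0 -1; 0 -0.2 0.35 -0.01 0 0 -1'
```

```bash
python3 -m jog '0 -0.2 0.34 0 0 0.01 -1; 0 -0.2 0.35 -0.01 0 0.01 -1; 0 0 0 0 0 0 -1'
python3 -c "
from path import *
derr(drv(-.0272,-2.7-np.degrees(1.53),2));tq()
rows([toolfor(drv(-.0272,-2.7-np.degrees(s),2)) for s in (1.57,1.61)])"
```

```text
clock: 30.18
tool_pos: [0.4954, 0.139, 0.1654]
orientation: [149.8, 29.9, -178.8]
force: [-5.0, 4.4, 7.8]
opening: 0.0278
clock 30.18 q [ 13.9  -1.8 -31.8 -45.9 -33.4  28.8] F [-5.   4.4  7.8] Fn [-0.4  4.5  9.2] M [0.93 1.68 1.69] op 0.0278
driver err (driver axes) mm [0.  0.2 0.3] deg [ 0.06 -0.04 -0.01]
tip rel mouth [  0.2  -0.  -27.5]
axial torque 0.978
max 0.35
'-0.01 -0.19 0.35 -0.01 0 -0.01 -1; 0 -0.2 0.35 -0.01 0 0 -1'
```

```bash
python3 - <<'E'
from path import *
T=pose();np.save('pics/w8T.npy',T);p,d=snap('wrist','w8');snap('scene','s8')
D=T@G
def ov(c,x0,y0,f):
    def poly(M,pts,col):
        uv=proj('wrist',np.array(pts)@M[:3,:3].T+M[:3,3],T);cv2.polylines(c,[np.int32((uv-[x0,y0]+.5)*f)],True,col,1)
    sq=lambda h,z:[[a*h,b*h,z] for a,b in((-1,-1),(1,-1),(1,1),(-1,1))]
    for z in(.03,.055):poly(D,sq(.008,z),(0,0,255))
    poly(D,sq(.014,.066),(0,255,255));
    poly(drv(-.0072,-73.2,2),sq(.02,0),(0,255,0))
x0,y0,f=230,60,4
c=cv2.resize(cv2.imread('pics/w8.png')[y0:y0+150,x0:x0+190],None,fx=f,fy=f,interpolation=cv2.INTER_CUBIC);ov(c,x0,y0,f);cv2.imwrite('pics/w8o.png',c)
P=cloud('wrist',d,T);Q=(P-MO)@RK
m=(abs(Q[...,0])<.035)&(abs(Q[...,1])<.035)&(Q[...,2]>-.02)&(Q[...,2]<.01)
print(np.histogram(Q[m][:,2],bins=np.arange(-.02,.011,.001))[0])
for z in (-.009,-.008,-.007,-.006):
    q=Q[m&(abs(Q[...,2]-z)<.002)]*1000;print(z,len(q),cv2.minAreaRect(q[:,:2].astype(np.float32)))
m=(abs(Q[...,0])<.035)&(abs(Q[...,1]-.156)<.035)&(Q[...,2]>-.03)&(Q[...,2]<.01)
print(np.histogram(Q[m][:,2],bins=np.arange(-.02,.011,.001))[0])
E
```

```text
[  77   85   88   87   92   85  115  144  211  228  291  446 1343  684
   58   33   34   29   35   35   37   42   34   43   33   44   39   35
   48   43]
-0.009 2308 ((-0.2935657501220703, -0.09152603149414062), (40.19182586669922, 41.8398551940918), 10.01200008392334)
-0.008 2764 ((-0.30093955993652344, -0.09280014038085938), (40.175865173339844, 41.83808135986328), 10.006163597106934)
-0.007 2531 ((-0.33042335510253906, 0.014949798583984375), (40.173648834228516, 41.63358688354492), 10.067558288574219)
-0.006 2118 ((-0.3093719482421875, -0.11923599243164062), (40.15449523925781, 41.38397216796875), 10.032388687133789)
[0 0 0 0 0 0 0 0 0 0 0 0 0 0 0 0 0 0 0 0 0 0 0 0 0 0 0 0 0 0]
```

View pics/w8o.png

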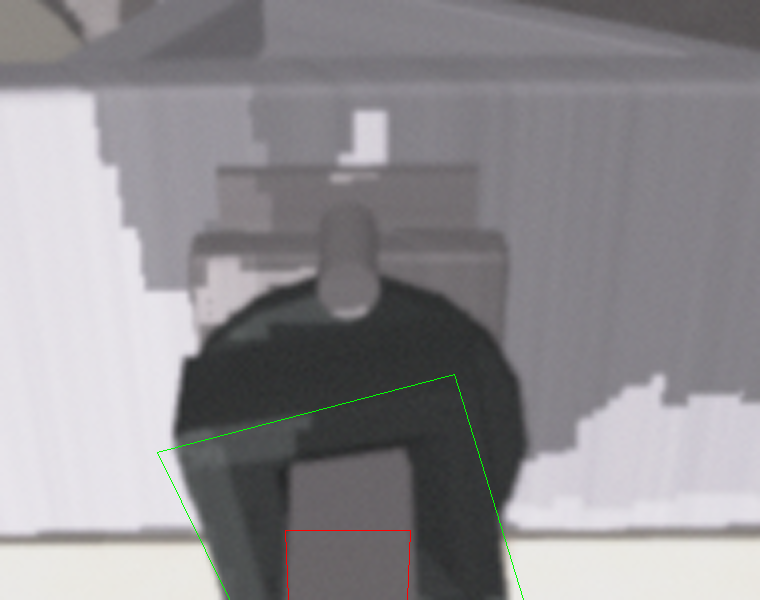

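View pics/w8.png

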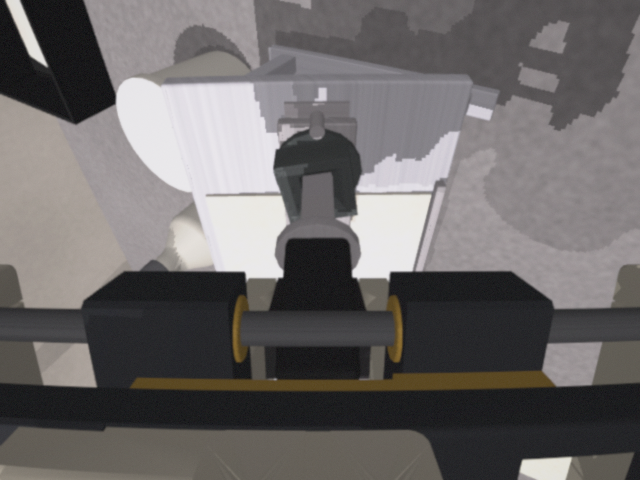

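```bash
python3 -m jog '-0.01 -0.19 0.35 -0.01 0 0 -1; 0 -0.2 0.35 -0.01 0 0 -1; 0 0 0 0 0 0 -1'
python3 - <<'E'
from path import *
derr(drv(-.0272,-2.7-np.degrees(1.61),2));tq()
T=pose();p,d=snap('wrist','w9');P=cloud('wrist',d,T);Q=(P-MO)@RK
m=(abs(Q[...,0])<.035)&(abs(Q[...,1])<.035)&(Q[...,2]>-.02)&(Q[...,2]<.01)
print(np.histogram(Q[m][:,2],bins=np.arange(-.012,-.003,.001))[0])
for z in (-.008,-.007):
    q=Q[m&(abs(Q[...,2]-z)<.002)]*1000;print(z,np.median(q[:,2]),cv2.minAreaRect(q[:,:2].astype(np.float32)))
rows([toolfor(drv(-.0272,-2.7-np.degrees(s),2)) for s in (1.65,1.69)])
E
```

```text
clock: 30.65
tool_pos: [0.496, 0.1389, 0.1657]
orientation: [147.2, 29.7, 176.0]
force: [-4.0, 3.9, 6.7]
opening: 0.028
clock 30.65 q [ 13.2  -2.3 -32.6 -48.6 -31.7  27.7] F [-4.   3.9  6.7] Fn [0.  4.  7.8] M [0.55 1.57 2.07] op 0.028
driver err (driver axes) mm [-0.   0.1  0.3] deg [-0.    0.01 -0.05]
tip rel mouth [  0.1   0.  -27.5]
axial torque 1.499
[ 211  258  286  450 1364  638   55   34]
-0.008 -7.460290782761149 ((-0.2779102325439453, 0.08954048156738281), (40.43430709838867, 42.040279388427734), 9.636258125305176)
-0.007 -7.342127859697134 ((-0.2779102325439453, 0.08954048156738281), (40.43430709838867, 42.040279388427734), 9.636258125305176)
max 0.36
'0 -0.21 0.36 -0.01 0 -0.01 -1; 0 -0.2 0.35 -0.01 0 0 -1'
```

The torque jumped while the block angle stayed put, so the screw is at its hard stop. Unwinding within the play, then withdrawing along the axis.

```bash
python3 - <<'E'
from path import *
Tl=[toolfor(drv(-.0270,-2.7-np.degrees(s),2)) for s in (1.54,1.47,1.42)]+[toolfor(drv(d,-2.7-np.degrees(1.42),2)) for d in (-.025,-.021,-.014,-.005,.006)]
check(Tl);rows(Tl)
E
```

```text
max step deg [0.9 1.5 0.8 2.5 1.6 2.2] min [ 13.  -6. -33. -49. -37.  23.] max [ 18.  -1. -31. -38. -32.  30.]
max 0.61
'0 0.34 -0.59 0.02 0 -0.01 -1; 0 0.35 -0.61 0.02 0 0 -1; 0.01 0.25 -0.43 0.01 0 0 -1; 0 0 0 0 0.03 -0.04 -1; 0 0 0 0 0.05 -0.09 -1; 0 0 0 0 0.09 -0.15 -1; 0 0 0 0 0.11 -0.2 -1; 0 0 0 0 0.13 -0.24 -1'
```

```bash
python3 -m jog '0 0.34 -0.59 0.02 0 -0.01 -1; 0 0.35 -0.61 0.02 0 0 -1; 0.01 0.25 -0.43 0.01 0 0 -1; 0 0 0 0 0 0 -1'; python3 -c "
from path import *
derr(drv(-.027,-2.7-np.degrees(1.42),2));tq()"
python3 -m jog '0 0 0 0 0.03 -0.04 -1; 0 0 0 0 0.05 -0.09 -1; 0 0 0 0 0.09 -0.15 -1; 0 0 0 0 0.11 -0.2 -1; 0 0 0 0 0.13 -0.24 -1'; python3 - <<'E'
from path import *
derr(drv(.006,-2.7-np.degrees(1.42),2));tq()
Tl=[toolfor(drv(d,-2.7-np.degrees(1.42),2)) for d in (.02,.04,.055)]
check(Tl);rows(Tl)
E
```

```text
clock: 31.2
tool_pos: [0.4943, 0.1385, 0.1648]
orientation: [153.5, 29.7, -171.6]
force: [-4.7, 1.9, 6.9]
opening: 0.0274
clock 31.20 q [ 14.9  -1.  -30.7 -42.3 -35.9  30.3] F [-4.7  1.9  6.9] Fn [-0.6  2.   8.2] M [0.29 1.73 1.24] op 0.0274
driver err (driver axes) mm [ 0.4 -0.1  0.4] deg [-0.04 -0.06 -0.  ]
tip rel mouth [ -0.1  -0.4 -27.4]
axial torque 0.913
clock: 31.82
tool_pos: [0.4767, 0.1368, 0.1922]
orientation: [153.5, 29.5, -171.7]
force: [0.6, 0.0, -2.3]
opening: 0.0277
clock 31.82 q [ 17.2  -5.6 -31.8 -38.  -37.2  23.6] F [ 0.6  0.  -2.3] Fn [-0.6  0.  -2.3] M [-2.27  1.84  0.02] op 0.0277
driver err (driver axes) mm [ 1.6 -2.1  0.8] deg [-0.2  -0.16  0.09]
tip rel mouth [-1.9 -1.9  5.2]
axial torque 1.135
max step deg [1.6 2.7 0.4 2.5 1.1 4. ] min [ 17. -12. -33. -38. -40.  14.] max [ 21.  -6. -32. -32. -37.  24.]
max 0.44
'-0.03 -0.02 -0.03 -0.04 0.22 -0.3 -1; 0 0 0 0 0.25 -0.44 -1; 0 0 0 0 0.18 -0.32 -1'
```

```bash
python3 -m jog '-0.03 -0.02 -0.03 -0.04 0.22 -0.3 -1; 0 0 0 0 0.25 -0.44 -1; 0 0 0 0 0.18 -0.32 -1; 0 0 0 0 0 0 -1'
python3 - <<'E'
from path import *
T=pose();p,d=snap('wrist','w10');np.save('pics/w10T.npy',T);derr(drv(.055,-2.7-np.degrees(1.42),2))
P=cloud('wrist',d,T);Q=(P-MO)@RK
m=(abs(Q[...,0])<.035)&(abs(Q[...,1])<.035)
print(np.histogram(Q[m][:,2],bins=np.arange(-.012,-.003,.001))[0])
for z in (-.008,-.007):
    q=Q[m&(abs(Q[...,2]-z)<.002)]*1000;print(z,np.median(q[:,2]),cv2.minAreaRect(q[:,:2].astype(np.float32)))
E
```

```text
clock: 32.33
tool_pos: [0.4535, 0.1381, 0.2374]
orientation: [153.4, 29.9, -171.5]
force: [-0.7, -0.6, -2.7]
opening: 0.0281
clock 32.38 q [ 21.  -12.2 -32.5 -32.2 -39.9  14.3] F [-0.5 -0.7 -3.2] Fn [-2.  -0.7 -2.5] M [-2.28  1.87  0.03] op 0.0282
driver err (driver axes) mm [-0.4  0.8 -0.1] deg [ 0.13  0.07 -0.02]
tip rel mouth [ 0.7  0.5 55.1]
[161 208 201 308 786 732 115   3]
-0.008 -7.277508039686234 ((-0.36943817138671875, 0.4907989501953125), (40.28153610229492, 41.40080261230469), 10.099115371704102)
-0.007 -7.126920832689876 ((-0.35560035705566406, 0.575042724609375), (40.17735290527344, 41.425106048583984), 10.438871383666992)
```

View pics/w10.png

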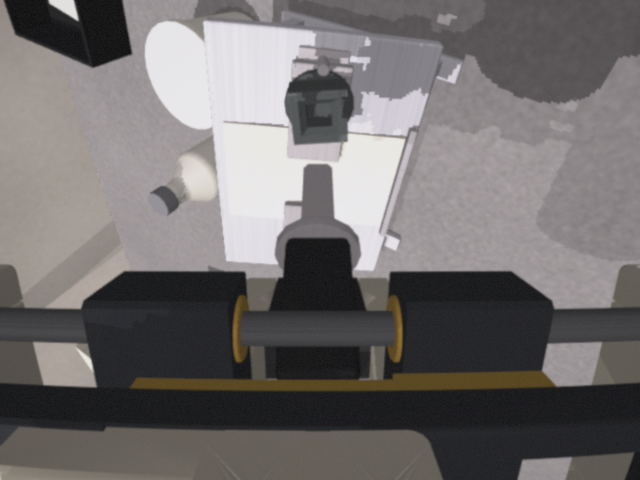

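```bash
python3 - <<'E'
from path import *
for cam,f,T in(('wrist','w7',np.load('pics/w7T.npy')),('top','top0',None),('scene','scene0',None),('top','t2',None),('wrist','w10',np.load('pics/w10T.npy'))):
    P=cloud(cam,np.load(f'pics/{f}.npy'),T);Q=(P-MO)@RK
    for c,(lo,hi) in ((0,(-.012,.004)),(.156,(-.012,.0))):
        r=np.hypot(Q[...,0],Q[...,1]-c);m=(r<.021)&(r>.014)&(Q[...,2]>lo)&(Q[...,2]<hi)
        deck=(abs(Q[...,0])<.07)&(abs(Q[...,1]-c)<.045)&(abs(Q[...,2]+.045)<.008)
        h=Q[m][:,2]; 
        if m.sum()>20: print(f,c,m.sum(),np.round(np.percentile(h,[25,50,75])*1000,1))
E
```

```text
w7 0 1810 [-0.3  0.4  0.9]
w7 0.156 1497 [-7.6 -6.9 -6.3]
top0 0 209 [-1.8  0.1  1.2]
top0 0.156 193 [-8.9 -7.6 -6.4]
scene0 0 123 [-4.6 -1.  -0.3]
scene0 0.156 112 [-9.4 -8.3 -7.6]
t2 0 164 [-1.8 -0.2  0.9]
t2 0.156 196 [-8.8 -7.4 -5.8]
w10 0 1439 [-7.8 -7.2 -6.7]
```

```bash
python3 - <<'E'
from path import *
T=np.load('pics/w10T.npy');D=T@G
p=cv2.imread('pics/w10.png');x0,y0,f=250,140,5
c=cv2.resize(p[y0:y0+120,x0:x0+140],None,fx=f,fy=f,interpolation=cv2.INTER_CUBIC)
for h,z in((.006,0),(.008,.006),(.008,.05)):
    uv=proj('wrist',np.array([[a*h,b*h,z] for a,b in((-1,-1),(1,-1),(1,1),(-1,1))])@D[:3,:3].T+D[:3,3],T);cv2.polylines(c,[np.int32((uv-[x0,y0]+.5)*f)],True,(0,0,255),1)
t=np.linspace(0,6.28,60)
for z in(.060,.066):
    uv=proj('wrist',np.c_[.02*np.cos(t),.02*np.sin(t),0*t+z]@D[:3,:3].T+D[:3,3],T);cv2.polylines(c,[np.int32((uv-[x0,y0]+.5)*f)],True,(0,255,0),1)
cv2.imwrite('pics/w10o.png',c)
D0=D.copy();p0=D0[:3,3];p1=np.array([.5518,-.1655,.150])
a0=R.from_matrix(D0[:3,:3]).as_euler('ZYZ',degrees=True);print(p0,a0)
E
```

```text
[0.49576689 0.12981854 0.16718413] [-178.21596679   30.19225439  -84.19708524]
```

View pics/w10o.png

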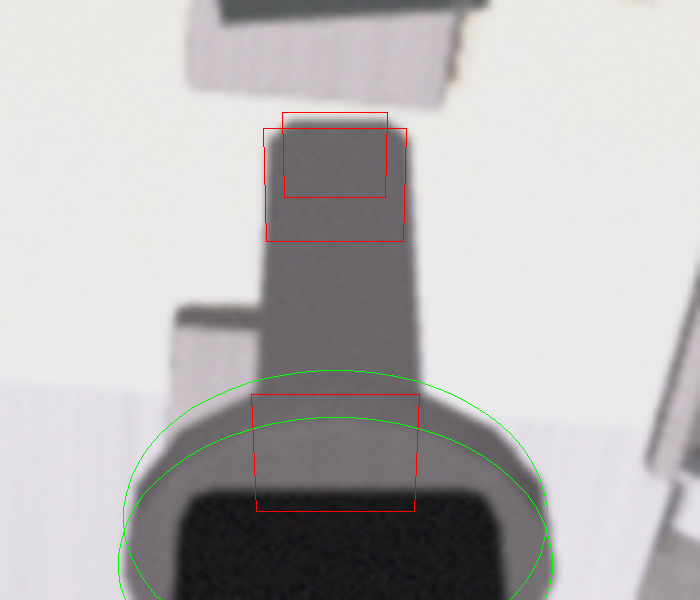

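```bash
python3 - <<'E'
from path import *
D0=pose()@G;p0=D0[:3,3];p1=np.array([.5518,-.1655,.165])
Tl=[];N=18
for i in range(1,N+1):
    s=i/N;D=np.eye(4);D[:3,:3]=R.from_euler('ZYZ',[1.8*(1-s),-30.2*(1-s),95.8+s*(9.44-95.8)],degrees=True).as_matrix();D[:3,3]=p0+(p1-p0)*s+[0,0,.02*np.sin(np.pi*s)];Tl.append(toolfor(D))
check(Tl);rows(Tl)
E
```

```text
max step deg [4.  1.1 1.4 4.1 1.8 7.8] min [ -2. -12. -33. -38. -47. -74.] max [ 21.  -2. -25.  -9. -36.  14.]
max 0.89
'-0.01 -0.18 0.88 -0.13 -0.35 -0.25 -1; 0.01 -0.18 0.88 -0.17 -0.34 -0.24 -1; 0.04 -0.17 0.89 -0.21 -0.33 -0.23 -1; 0.06 -0.18 0.88 -0.23 -0.31 -0.22 -1; 0.08 -0.18 0.88 -0.25 -0.31 -0.21 -1; 0.11 -0.19 0.87 -0.29 -0.29 -0.18 -1; 0.13 -0.2 0.87 -0.3 -0.28 -0.17 -1; 0.15 -0.21 0.87 -0.33 -0.26 -0.15 -1'

'0.17 -0.22 0.86 -0.35 -0.25 -0.12 -1; 0.18 -0.24 0.85 -0.37 -0.24 -0.1 -1; 0.21 -0.25 0.84 -0.39 -0.21 -0.07 -1; 0.22 -0.26 0.84 -0.41 -0.2 -0.04 -1; 0.24 -0.28 0.82 -0.42 -0.17 -0.02 -1; 0.25 -0.3 0.82 -0.43 -0.14 0.01 -1; 0.26 -0.32 0.8 -0.44 -0.12 0.03 -1; 0.27 -0.33 0.8 -0.45 -0.09 0.05 -1'

'0.28 -0.36 0.78 -0.45 -0.06 0.08 -1; 0.29 -0.38 0.77 -0.45 -0.03 0.1 -1'
```

```bash
python3 -m jog '-0.01 -0.18 0.88 -0.13 -0.35 -0.25 -1; 0.01 -0.18 0.88 -0.17 -0.34 -0.24 -1; 0.04 -0.17 0.89 -0.21 -0.33 -0.23 -1; 0.06 -0.18 0.88 -0.23 -0.31 -0.22 -1; 0.08 -0.18 0.88 -0.25 -0.31 -0.21 -1; 0.11 -0.19 0.87 -0.29 -0.29 -0.18 -1; 0.13 -0.2 0.87 -0.3 -0.28 -0.17 -1; 0.15 -0.21 0.87 -0.33 -0.26 -0.15 -1' && python3 -m jog '0.17 -0.22 0.86 -0.35 -0.25 -0.12 -1; 0.18 -0.24 0.85 -0.37 -0.24 -0.1 -1; 0.21 -0.25 0.84 -0.39 -0.21 -0.07 -1; 0.22 -0.26 0.84 -0.41 -0.2 -0.04 -1; 0.24 -0.28 0.82 -0.42 -0.17 -0.02 -1; 0.25 -0.3 0.82 -0.43 -0.14 0.01 -1; 0.26 -0.32 0.8 -0.44 -0.12 0.03 -1; 0.27 -0.33 0.8 -0.45 -0.09 0.05 -1' && python3 -m jog '0.28 -0.36 0.78 -0.45 -0.06 0.08 -1; 0.29 -0.38 0.77 -0.45 -0.03 0.1 -1; 0 0 0 0 0 0 -1; 0 0 0 0 0 0 -1'
python3 - <<'E'
from path import *
T=pose();np.save('pics/w11T.npy',T);snap('wrist','w11')
D=np.eye(4);D[:3,:3]=R.from_euler('z',9.44,degrees=True).as_matrix();D[:3,3]=[.5518,-.1655,.165];derr(D)
Dn=T@G;print(Dn[:3,3],R.from_matrix(Dn[:3,:3]).as_rotvec(degrees=True))
p=cv2.imread('pics/w11.png');g=np.arange(-.06,.06,.00025)
A,B=np.meshgrid(g,g,indexing='ij');W=np.stack([.552-A,-.1665-B,0*A+.066],-1)
uv=proj('wrist',W.reshape(-1,3),T).astype(np.float32).reshape(*A.shape,2)
cv2.imwrite('pics/w11r.png',cv2.remap(p,uv[...,0],uv[...,1],cv2.INTER_CUBIC))
E
```

```text
clock: 33.38
tool_pos: [0.5022, 0.0054, 0.2637]
orientation: [140.9, 13.7, 147.1]
force: [0.3, -0.0, -2.6]
opening: 0.0279
clock: 34.38
tool_pos: [0.55, -0.1304, 0.2524]
orientation: [147.1, 0.8, 109.0]
force: [0.1, -0.3, -3.1]
opening: 0.0277
clock: 34.88
tool_pos: [0.5609, -0.1638, 0.2453]
orientation: [150.2, -0.1, 99.5]
force: [0.1, -0.3, -2.8]
opening: 0.0279
clock 34.92 q [ -0.9  -2.6 -28.   -9.1 -35.5 -73.6] F [-1.1  0.1 -2.5] Fn [-2.2  0.1 -1.6] M [-0.4   2.14  0.02] op 0.0278
driver err (driver axes) mm [ 0.5 -0.1  1. ] deg [ 0.01 -0.12 -0.01]
tip rel mouth [  40.5 -296.2   29.4]
[ 0.5511367  -0.16539669  0.16352759] [-8.89725879e-03  1.59494128e-01  9.47030363e+00]
```

View pics/w11.png

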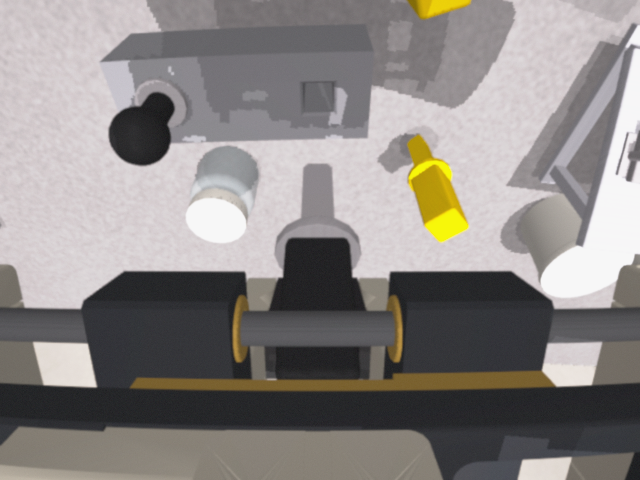

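View pics/w11r.png

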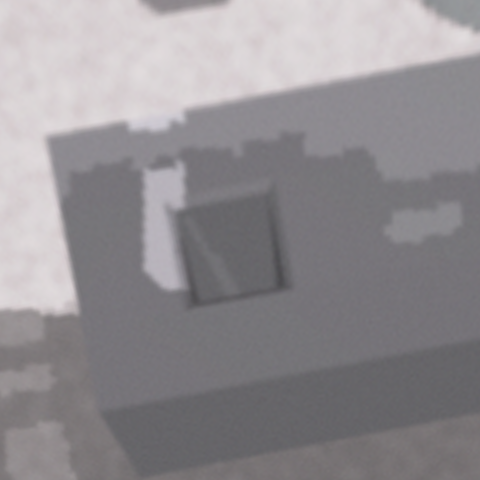

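```bash
python3 -m jog '0 0 0 0.02 -0.2 0.35 -1; 0 0 0 0 -0.4 0.69 -1; 0 0 0 0 -0.4 0.69 -1; 0 0 0 0 -0.25 0.43 -1; 0 0 0 0 -0.15 0.26 -1; 0 0 0 0 -0.14 0.25 -1; 0 0 0 0 0 0 -1'
python3 - <<'E'
from path import *
D=np.eye(4);D[:3,:3]=R.from_euler('z',9.44,degrees=True).as_matrix();D[:3,3]=[.5512,-.1645,.0075];derr(D)
D0=pose()@G;print(D0[:3,3])
Tl=[]
for s in (.35,.65,.88,1.):
    E=D.copy();E[:3,3]=D0[:3,3]+(D[:3,3]-D0[:3,3])*s;Tl.append(toolfor(E))
rows(Tl)
E
```

```text
clock: 35.8
tool_pos: [0.5607, -0.1632, 0.1224]
orientation: [150.2, -0.1, 99.4]
force: [0.6, -0.2, -2.2]
opening: 0.0279
clock 35.80 q [ -1.6   6.5 -34.8 -16.3 -20.1 -65.2] F [ 0.6 -0.2 -2.2] Fn [-0.5 -0.2 -2.2] M [-0.34  2.17  0.03] op 0.0279
driver err (driver axes) mm [  0.3   0.3 -33.1] deg [ 0.01 -0.15  0.06]
tip rel mouth [ -21.4 -295.5  -77.3]
[ 0.55100853 -0.16479514  0.04061134]
max 0.25
'-0.03 0.01 -0.01 0 -0.15 0.25 -1; 0 0 0 0 -0.12 0.22 -1; 0 0 0 0 -0.09 0.16 -1; 0 0 0 0 -0.05 0.09 -1'
```

```bash
python3 -m jog '-0.03 0.01 -0.01 0 -0.15 0.25 -1; 0 0 0 0 -0.12 0.22 -1; 0 0 0 0 -0.09 0.16 -1; 0 0 0 0 -0.05 0.09 -1; 0 0 0 0 0 0 -1'
python3 - <<'E'
from path import *
D=np.eye(4);D[:3,:3]=R.from_euler('z',9.44,degrees=True).as_matrix();D[:3,3]=[.5512,-.1645,.0075];derr(D);print((pose()@G)[:3,3])
E
```

```text
clock: 36.42
tool_pos: [0.5611, -0.1631, 0.0895]
orientation: [150.0, -0.1, 99.5]
force: [-0.2, 0.3, -3.8]
opening: 0.028
clock 36.42 q [ -2.4   9.7 -35.  -21.1 -16.9 -59.5] F [-0.2  0.3 -3.8] Fn [-2.   0.3 -3.2] M [-0.37  2.11  0.01] op 0.028
driver err (driver axes) mm [-0.4  0.3 -0.2] deg [ 0.    0.03 -0.01]
tip rel mouth [ -37.3 -295.5 -106.1]
[ 0.55159141 -0.16470979  0.0076647 ]
```

```bash
python3 -m jog '0 0 0 0 -0.02 0.03 -1; 0 0 0 0 -0.01 0.02 -1; 0 0 0 0 0 0 -1'
python3 -m jog '0 0 0 0 -0.01 0.02 -1; 0 0 0 0 0 0 -1'
```

```text
clock: 36.8
tool_pos: [0.5612, -0.1631, 0.0879]
orientation: [149.9, -0.1, 99.5]
force: [-3.2, -0.2, 2.4]
opening: 0.0279
clock: 37.05
tool_pos: [0.5616, -0.1632, 0.0878]
orientation: [149.8, -0.1, 99.5]
force: [-6.4, 1.8, 11.5]
opening: 0.0279
```

```bash
python3 -m jog '0 0 0 0 0 0 -0.3; 0 0 0 0 0 0 0; 0 0 0 0 0 0 0.36; 0 0 0 0 0 0 0.36'; python3 lg.py
python3 -m jog '0 0 0 0 0 -0.3 0.36; 0 0 0 0 0 -0.6 0.36; 0 0 0 0 0 -0.9 0.36; 0 0 0 0 0 -0.9 0.36; 0 0 0 0 0 -0.6 0.36; 0 0 0 0 0 0 0.36'
python3 - <<'E'
from path import *
T=pose();p,d=snap('wrist','w12');snap('scene','s12');snap('top','t12')
P=cloud('wrist',d,T)
m=(abs(P[...,2]-.136)<.004)&(abs(P[...,0]-.55)<.04)&(abs(P[...,1]+.16)<.04)
q=P[m];print('handle',m.sum(),q.mean(0),cv2.minAreaRect((q[:,:2]*1000).astype(np.float32)))
E
```

```text
clock: 37.55
tool_pos: [0.5612, -0.1631, 0.0864]
orientation: [150.0, -0.1, 99.5]
force: [-0.1, 0.2, 0.3]
opening: 0.0548
[ -2.51  10.02 -34.95 -21.6  -16.67 -58.89] [ 0.56115376 -0.16309072  0.08640302] [ 1.49959435e+02 -1.25758906e-01  9.94559266e+01] 0.054842085135707944 [-0.1  0.2  0.3] [-0.28  1.63  0.02]
clock: 38.3
tool_pos: [0.4959, -0.1746, 0.2036]
orientation: [149.7, -0.0, 99.4]
force: [0.8, -0.2, -1.5]
opening: 0.0598
handle 1203 [ 0.54693211 -0.16480312  0.13598089] ((548.8855590820312, -164.4876708984375), (27.65433120727539, 28.031354904174805), 11.233428001403809)
```

View pics/s12.png

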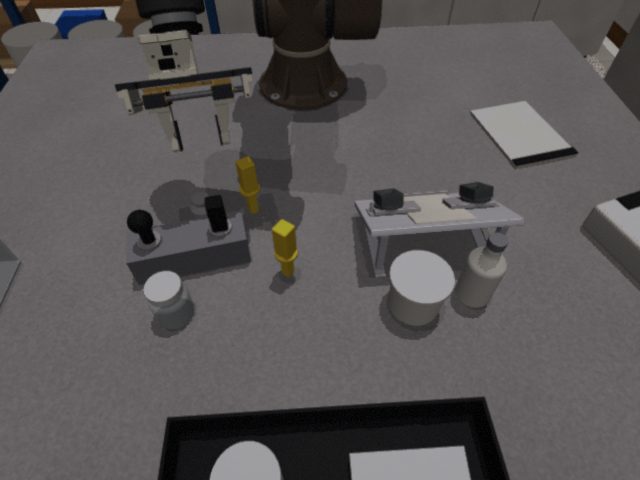

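View pics/w12.png

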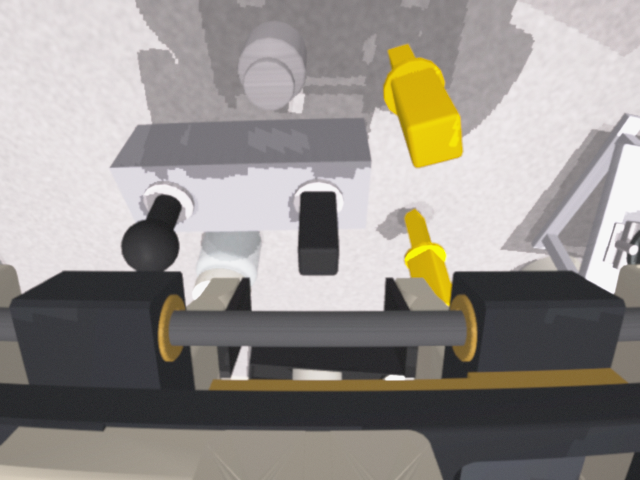

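View pics/t12.png

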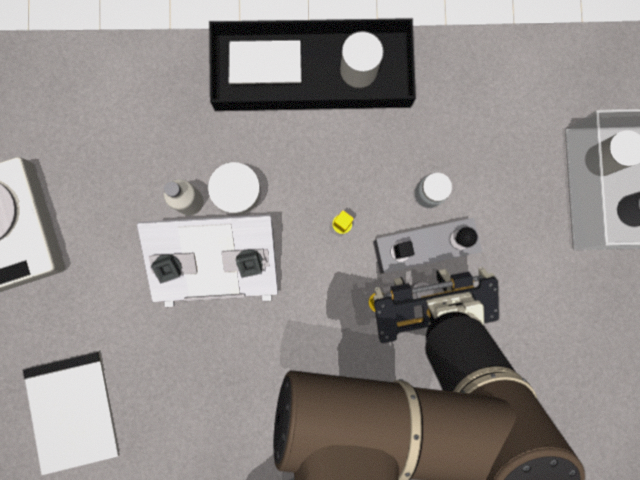

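```bash
python3 - <<'E'
from h import *
o=ctrl.get_obs();print(o['clock'],np.round(o['qvel'],2),o['force'])
print(ctrl.close_job())
E
```

```text
38.45 [-0.    1.17  0.01  0.02 -0.09  0.17] [-0.22534039 -0.757919   -0.7061002 ]
the job is handed in; nothing more can be done
None
```

I turned the open clamp's screw clockwise to its stop with the black square-handled driver. The driver is back upright in its stand hole, and I handed the job in at 38.5 s of the 61 s allowed.

- **Regrasp:** My first grip, in line with the driver, could not reach the tilted screw because joint 3 hit its limit. I put the driver back in its hole, gripped it again with the tool leaned 30°, and went on from there.
- **Seating:** The driver went into the socket with no side contact, tip on the floor under about 12 N of push, before I began to turn.
- **Screw home:** In the wrist camera the block turned about 1.35 rad and sank about 7.5 mm, to about the height of the clamp that was already home. The last 0.08 rad of driver turn left the block still, and the torque reading jumped by about 0.5 N m.
- **Driver back:** The handle top reads 136 mm above the table with the collar on the stand, which matches fully seated. The final pictures show the bystanders where they stood, and the gripper is clear.

**Checks that disagreed:**
- The absolute torque reading carries an offset that changes with tool orientation, so I trusted only the jump.
- The block's final angle is about 7° off the fixed clamp's, which I put down to that clamp's own mounting. The stop and the height both say home.

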